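# Stack core packs to the height gauge and clamp them

### The arm

A 6-joint arm with a two-finger parallel gripper is mounted at the origin on the work surface. World frame = base frame: x ahead of the robot, y to its left, z up, the work surface at z = 0. Lengths are in mm, angles in rad, forces in N, time in s.
With the tool pointing down it reaches from about 350 to 875 mm from the base axis. Payload 4.2 kg.
Tool frame: the origin (TCP) lies midway between the tips of the shut fingers; the grasp point (between the pads) lies 19 mm behind it; x points along the fingers, y is the direction in which the jaws open and shut, and the axes are right-handed (so a half turn about x gives the same grasp; the last joint's range is limited). The gripper opens to 85 mm and grips with 20 to 120 N. Pads are 22 mm wide; open, the fingers measure 114 mm over their backs; the gripper's body (76 mm by 85 mm) begins 54 mm behind the grasp point. The pads swing forward as they close: fully open they stand 13 mm farther back than shut.
Start: joints at [-1.018, 0.385, 0.008, 0, -1.194, -0.259], TCP at [181.011, -598.193, 231.312] pointing down, gripper open.
Joint ranges: [-3.14, 3.14], [-1.21, 2.06], [-1.07, 1.41], [-3.16, 2.05], [-2.99, -0.16], [-3.1, 3.1]. Speed limits (rad/s): [2.79, 2.79, 3.14, 3.14, 3.14, 3.14].

### API

Orientations are given as a unit quaternion [x, y, z, w].
In Python, from bench import readout, imaging, arm gives the robot as it stands.
- The arm moves only by the tool arm_command, never from a script. Its argument "increments" is a list of rows, each a list of 3 entries, a list of its own where there are three numbers: the turn, a rotation vector about the world's x, y, z in degrees, then the shift along the world's x, y, z in mm, then the closure, from 0 (fully open) to 1 (shut). In form: [[[ax, ay, az], [tx, ty, tz], fingers], ...]. A call has exactly 5 rows; each row is the pose to reach, as a shift and turn from the pose measured when the call began; what a row does not reach only later rows make up. A row lasts 1/10 s, in which the tool goes at most 50 mm and 8.59 degrees, less where a joint would pass 70% of its speed; a pose out of reach is approached as far as the arm can. A call with a gripper value outside its range is refused whole. The fingers move at their own pace and stop on an object; the grip force is fixed at half the most. Time passes only in rows, so rows that repeat a pose let the fingers close, or fill a call up. It gives the time, the measured TCP pose, the force and the opening at its end, in the units of the state.
- readout.read_state(): the state, without advancing time (a new reading comes with each control period).
- imaging.get_image(name): name is "side" or "top" or "wrist"; returns (picture, depth): 420x560x3 uint8, blue, green, red; 420x560 float32, mm along the optical axis (not along the pixel's ray), 0 where there is no reading.
- imaging.camera_info(name): a dict with "vfov" (degrees; the focal length in pixels is half the picture's height over the tangent of half this angle, whatever the lens; pixels are square), "cx", "cy" (the principal point, pixels), "eye" and "rotation" of the camera in the world; the wrist camera has in their place "T_tool_cam" (4x4, takes a point from camera to tool coordinates, whose origin is the TCP and whose axes are the tool frame's). Camera axes: x right, y down, z forward; pixel columns grow to the right and rows downward; lengths in mm; the calibration is good to about 2 mm. A picture is of the moment at which its call begins: read the wrist's pose just before it. camera_info takes no time and is no camera call.
- arm.job_done(): hands the job in, once; it reports no verdict.
The state is a dict: "clock": time; "joints": joint angles; "joint_vel": joint speeds; "joint_efforts": joint torques, N m; "position": TCP position; "ee_rot": TCP orientation; "contact_force": force on the tool from outside, world axes, zero at the start; "wrist_torque": the same for the moment, N m; "gripper_width": finger opening in mm.
Only numpy, scipy, OpenCV 4.12 (cv2) and the standard library are available. Lean on these libraries where they do the work, as an engineer would, in place of code of your own. Each camera call takes 0.05 s, during which the arm holds its last target. There are 200 camera calls.

### The job

Stack the laminated steel packs flat and square, one on another, in the nest of the stacking fixture until the top of the stack is level with the pointer of its height gauge, choosing thick (20 mm) and thin (10 mm) packs so that it comes out exactly there, and leave any packs left over on the bench well clear of the fixture. Then lay the U-shaped pressure plate squarely on top of the stack, open side up, and bring the toggle clamp's handle fully upright so that its foot presses down inside the plate. Do not disturb the caliper, the loupe or the oil bottle.

Things in the scene. Friction and masses are not known exactly. Their poses are not given: they have to be found in the camera images.
- nest (a point): centre of the flat top of the fixture's anvil, a raised steel pad (74 x 36 mm, 20 mm above the bench) that carries the stack. x axis: the nest's long direction, from the height gauge towards the clamp (the packs' 70 mm side lies along it); z up. Its long sides (+y, -y) are open for fingers over the middle 44 mm between guide pins. Bolted down; base plate 104 mm wide, 15 mm thick, from x = -60 to +145 mm
- back_pins (a point): midway between the tops of the two back guide pins (26 mm apart), 45.5 mm from the nest's centre along its x, 76 mm above the anvil. Four more such pins stand at x +26 and -26, y +30 and -30 mm from the nest's centre. All six are round steel, 8 mm thick with round ends, equally high, and leave a pack about 4 mm of play to each side and 6 mm lengthwise
- mark (a point): the height gauge's mark: middle of the top edge of its brass pointer, 70 mm above the anvil and 42 mm from the nest's centre towards its -x. Same axes as the nest. The pointer sticks out sideways from a square graduated post that stands at x -47, y +30 mm from the nest's centre and ends 16 mm above the mark
- clamp_handle (a joint): toggle clamp's handle, rad: 0 = fully upright, clamp locked down; about 1 = leaning back, away from the nest, clamp open (stop at 1.08). Stiff, stays where it is left; 2 to 6 N at the grip closes it (a spring helps); push it home until it stops. It drives the clamp arm (arm angle = 1.75 x its own): arm past vertical and clear of the nest when open, level over the nest when upright
- handle_pivot (a point): the handle's hinge, 108 mm from the nest's centre along the nest's x and 102 mm above the anvil; it turns about the nest's y axis, and a positive angle tips the handle's top towards the nest's +x
- handle_grip (a point): middle of the handle's round black rubber grip (18 mm thick, 78 mm long), 100 mm from the hinge and 28 mm short of the handle's end. Its z axis runs along the handle towards the end. Pinched across the nest's y it creeps a little between the fingers as it turns; once within about 0.5 rad of upright it can also be pushed home from behind
- foot (a point): centre of the lower face of the clamp's rubber foot (14 mm across, 20 mm long) under the end of the clamp arm, 95 mm from the arm's hinge. With the clamp locked it is over the nest's centre, 77.5 mm above the anvil, so that it presses on a plate lying on a stack of the right height; with the clamp open the raised arm's end is 230 mm above the bench
- plate_mid (a point): centre, half-way up, of the aluminium pressure plate: a U-shaped channel lying open side up, 70 mm long (x), 44 mm wide (y), 22 mm high; floor 8 mm thick, a wall 6 mm thick along each long side, 32 mm between them, ends open; 160 g
- thickA_mid (a point): a thick pack: block of laminated steel sheets, 70 mm long (x) x 44 mm wide (y) x 20 mm high (z), about 470 g, flat on the bench. This point: its centre, half-way up. May be absent
- thickB_mid (a point): a thick pack: block of laminated steel sheets, 70 mm long (x) x 44 mm wide (y) x 20 mm high (z), about 470 g, flat on the bench. This point: its centre, half-way up. May be absent
- thickC_mid (a point): a thick pack: block of laminated steel sheets, 70 mm long (x) x 44 mm wide (y) x 20 mm high (z), about 470 g, flat on the bench. This point: its centre, half-way up. May be absent
- thinA_mid (a point): a thin pack: block of laminated steel sheets, 70 mm long (x) x 44 mm wide (y) x 10 mm high (z), about 235 g, flat on the bench. This point: its centre, half-way up. May be absent
- thinB_mid (a point): a thin pack: block of laminated steel sheets, 70 mm long (x) x 44 mm wide (y) x 10 mm high (z), about 235 g, flat on the bench. This point: its centre, half-way up. May be absent
- thinC_mid (a point): a thin pack: block of laminated steel sheets, 70 mm long (x) x 44 mm wide (y) x 10 mm high (z), about 235 g, flat on the bench. This point: its centre, half-way up. May be absent
- thinD_mid (a point): a thin pack: block of laminated steel sheets, 70 mm long (x) x 44 mm wide (y) x 10 mm high (z), about 235 g, flat on the bench. This point: its centre, half-way up. May be absent
- caliper: bystander: digital caliper lying flat, 235 mm long, 84 mm wide at the jaws, 11 mm high; origin under its middle, x along it
- loupe_mid (a point): bystander: black loupe, 42 mm across, 42 mm high; its centre
- oiler_mid (a point): bystander: white oil bottle, 48 mm across, 90 mm high, upright; its centre
Things that resemble listed ones, but are neither listed nor needed, are in the scene too. Of the things that look like the part that bears nest, the largest one is meant. Leave any pink or red look-alike of the part that bears plate_mid alone.

How it is judged:
By the outcome, as a careful person would: the job done as asked, in the order asked, and still so for the second after the job is handed in, with the robot touching nothing.
Of thickA, thickB, thickC only 2 to 3 are there at a start; the rules pass over those that are not, and their reading is None.
Of thinA, thinB, thinC, thinD only 3 to 4 are there at a start; the rules pass over those that are not, and their reading is None.
At some moment in a run one of plate, thinA, thinB, thinC, thinD may be knocked a few centimetres aside while the robot is not near it.
It also fails if it takes over 208 s, if anything falls off the work surface, if the arm or the gripper's body presses on something with over 40 N, if the wrist force passes 120 N, or if a joint passes its speed limit or range.

## Working session

There is one attempt and no reset: what is moved stays moved. The work goes in short steps, Python scripts to look and compute and a tool call to move; the robot and the scene stay as the last step left them, time stands still between calls to the robot, and variables do not carry over. Pictures are saved under pics/ and viewed, about 12 in all and at most 16, crops included, and the job is handed in when it is done.

Besides the shell and the picture viewer there is one more tool, called after ">>>" by a JSON object that holds its "op" and its "data". arm_command: Moves the arm, as the interface text tells. Its arguments: {"type":"object","properties":{"increments":{"type":"array","items":{"type":"array"}}},"required":["increments"]}

```bash
mkdir -p pics; ls
cat > h.py <<'E'
import numpy as np,cv2
from bench import readout,imaging,arm
from scipy.spatial.transform import Rotation as R
def cam(name,st=None):
    i=imaging.camera_info(name)
    f=210/np.tan(np.radians(i["vfov"])/2)
    if "T_tool_cam" in i:
        st=st or readout.read_state()
        T=np.array(i["T_tool_cam"]);r=R.from_quat(st["ee_rot"]).as_matrix()
        return f,i["cx"],i["cy"],np.array(st["position"])+r@T[:3,3],r@T[:3,:3]
    return f,i["cx"],i["cy"],np.array(i["eye"]),np.array(i["rotation"])
def grab(name,fn=None):
    st=readout.read_state();c=cam(name,st);p,d=imaging.get_image(name)
    if fn:cv2.imwrite("pics/"+fn,p)
    return p,d,c
def cloud(d,c):
    f,cx,cy,e,r=c
    v,u=np.mgrid[0:420,0:560]
    P=np.stack([(u-cx)/f*d,(v-cy)/f*d,d],-1)@r.T+e
    P[d<=0]=np.nan
    return P
def ray(u,v,z,c):
    f,cx,cy,e,r=c
    q=r@np.array([(u-cx)/f,(v-cy)/f,1]);return e+q*(z-e[2])/q[2]
def proj(p,c):
    f,cx,cy,e,r=c;q=r.T@(np.array(p)-e);return q[0]/q[2]*f+cx,q[1]/q[2]*f+cy
E
python3 - <<'E'
from h import *
for n in("top","side"):
    p,d,c=grab(n,n+"0.png");np.savez(n+"0.npz",p=p,d=d,**{k:v for k,v in zip("faber",c)})
    print(n,imaging.camera_info(n))
print(imaging.camera_info("wrist"));print(readout.read_state())
E
```

```text
pics
top {'vfov': 57.64585806915895, 'cx': 284.9461061093912, 'cy': 210.41166654241908, 'eye': array([ 422.94959254,   13.17531907, 1154.75827375]), 'rotation': array([ 0.70732212, -0.70391944,  0.0518975 , -0.03872321])}
side {'vfov': 49.126057939072915, 'cx': 280.97111775325243, 'cy': 208.6791221191651, 'eye': array([528.03740562, 931.25033834, 926.64790968]), 'rotation': array([-0.0300623 ,  0.90611362, -0.42181113,  0.0113901 ])}
{'vfov': 59.96618838525536, 'cx': 281.60949873076856, 'cy': 211.93646126724775, 'T_tool_cam': array([[-8.54654612e-04, -2.77542938e-01,  9.60712854e-01,
        -1.44230994e+02],
       [ 9.99999617e-01, -4.17386898e-04,  7.69024268e-04,
         3.41172674e-01],
       [ 1.87551703e-04,  9.60713143e-01,  2.77543188e-01,
        -7.17186369e+01],
       [ 0.00000000e+00,  0.00000000e+00,  0.00000000e+00,
         1.00000000e+00]])}
{'clock': 0.1, 'joints': array([-1.01840409e+00,  3.85458343e-01,  6.76099088e-03, -3.94143258e-04,
       -1.19397967e+00, -2.58620079e-01]), 'joint_vel': array([ 4.32441872e-04, -2.39152514e-03,  3.66492446e-03,  1.95187735e-03,
        6.20831995e-05,  3.68294236e-04]), 'joint_efforts': array([-6.85631494e-04, -3.93318701e+01,  1.88928097e+01,  4.19790387e+00,
       -2.62859387e-03,  5.37406237e-06]), 'position': array([ 180.84903642, -597.72727786,  230.34930515]), 'ee_rot': array([-0.10277807,  0.69964287,  0.10410227,  0.69935631]), 'contact_force': array([-0.11008179,  0.27833052, -1.0430762 ]), 'wrist_torque': array([-0.01908711,  0.0024507 , -0.01380644]), 'gripper_width': 85.33018481273629}
```

Camera rotation is a quaternion; fix the helper.

```bash
sed -i 's/np.array(i\["rotation"\])/R.from_quat(i["rotation"]).as_matrix()/' h.py
python3 - <<'E'
from h import *
d=np.load("top0.npz");P=cloud(d["d"],cam("top"))
print(np.nanmedian(P[...,2]), P[200,280])
D=cloud(np.load("side0.npz")["d"],cam("side"));print(np.nanmedian(D[...,2]))
E
```

```text
-0.6234282151297066 [601.66319438   7.22143376  14.76122772]
2.24572360310583
```

View pics/top0.png

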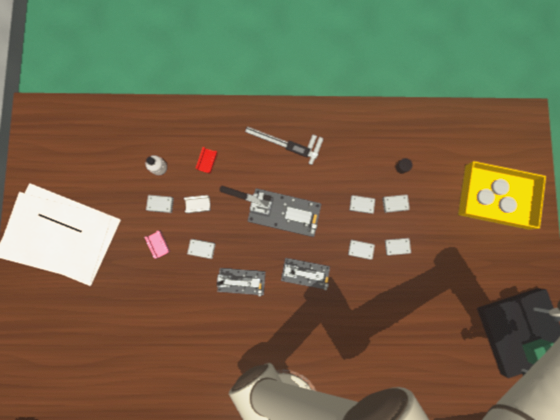

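View pics/side0.png

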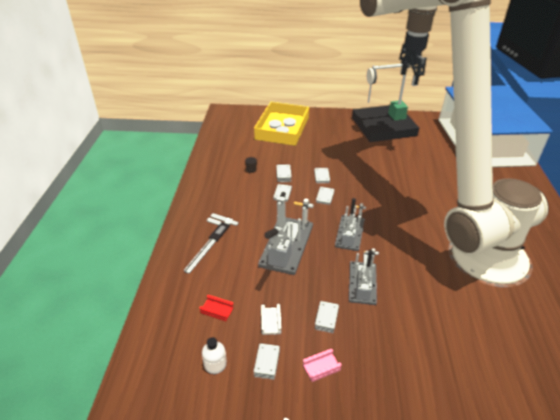

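The top view shows the large fixture at (285,212) with its clamp toward the left. There are six packs, at (159,204), (201,249), (362,204), (397,203), (361,250) and (398,247). The plate is at (197,204). The two small fixtures and the red and pink channels are decoys. Next I'll measure positions.

```bash
cat > meas.py <<'E'
from h import *
def packs(p,d,c,minA=100):
    P=cloud(d,c);hsv=cv2.cvtColor(p,cv2.COLOR_BGR2HSV)
    m=((hsv[...,1]<60)&(hsv[...,2]>140)).astype(np.uint8)
    n,l,s,ce=cv2.connectedComponentsWithStats(m)
    out=[]
    for i in range(1,n):
        if s[i,4]<minA: continue
        q=P[l==i];h=np.nanmedian(q[:,2])
        uv=np.argwhere(l==i)[:,::-1]
        w=np.array([ray(u,v,h,c)[:2] for u,v in uv],np.float32)
        (x,y),(a,b),t=cv2.minAreaRect(w)
        if a<b: t+=90;a,b=b,a
        out.append((ce[i],x,y,h,a,b,(t+90)%180-90))
    return out
E
python3 - <<'E'
from meas import *
z=np.load("top0.npz");c=cam("top")
for o in packs(z["p"],z["d"],c):
    if o[4]<150: print(np.round(o[0]),np.round(o[1:],1))
P=cloud(z["d"],c)
for u,v in [(159,204),(201,249),(362,204),(397,203),(361,250),(398,247),(197,204)]:
    print(u,v,np.round(np.nanmedian(P[v-3:v+4,u-4:u+5].reshape(-1,3),0),1), np.round(np.nanmedian(P[v-22:v-16,u-6:u+6,2]),1))
# fixture: dark base plate
q=P[180:250,215:330]
np.set_printoptions(linewidth=250)
print(np.round(P[184:242:3,216:326:5,2]))
p=z["p"];cv2.imwrite("pics/fix.png",cv2.resize(p[175:260,210:335],None,fx=6,fy=6,interpolation=cv2.INTER_CUBIC))
E
```

```text
[266. 137.] [803.4  51.6   3.9 135.3  19.1  69.4]
[315. 151.] [ 761.9 -100.3    3.8   91.8   26.4  -26.2]
[156. 166.] [696.7 370.5  55.8  57.   47.9  57.4]
[500. 187.] [ 647.4 -666.    18.2   44.3   40.5  -89.6]
[486. 196.] [ 616.1 -619.3   18.    46.7   40.2  -89.6]
[258. 203.] [579.6  66.5 127.9  68.6  55.2  76.2]
[159. 203.] [589.1 369.6  19.1  73.1  47.9  84.6]
[197. 203.] [590.9 258.3   8.3  75.2  49.4 -83.2]
[362. 204.] [ 592.  -242.7    9.7   72.9   47.6   82.1]
[396. 203.] [ 594.1 -344.    19.7   72.7   47.9  -84. ]
[508. 204.] [ 593.4 -686.5   18.4   44.    43.1  -89.7]
[298. 215.] [554.5 -41.3  19.6  87.   44.9  77.7]
[201. 248.] [454.8 239.8  19.3  74.9  46.4  79. ]
[398. 246.] [ 464.4 -347.4   10.    72.6   46.7  -85.4]
[361. 249.] [ 454.9 -236.3    9.6   73.9   47.1   79. ]
[303. 273.] [383.8 -60.3  54.1 113.5  33.7  79. ]
[239. 282.] [362.5 125.2  54.6 119.   33.5 -89.9]
[545. 398.] [ 256.2 -330.4  636.2   75.2   51.2   -5.1]
[294. 381.] [ 80.  -38.1  11.1  96.1  26.   72.3]
[414. 412.] [ 261.9 -136.1  715.4   29.6   21.7   89.8]
159 204 [586.3 368.8  19.8] -0.5
201 249
[... 1762 characters left out ...]
  24.  96.  14.  -0.]
 [  2.  -1.  -4.   1.  -2.   1.   3.   2.  -3.   1.  -2.  13.  12.  15.  19.  18.  12.  15.  84.  96.  -2.   1.]
 [  2.  -4.   0.  -1.  -2.  -2.  -2.  -2.  -1.   2.  -6.  -2.  -3.  11.  18.  13.  16.  15.  15.  91.  -2.  -1.]
 [ -1.  -5.  -3.   1.  -1.  -1.  -1.  nan  -2.   3.   2.   0.  -0.  -0.   0.   0.  17.  15.  14.  92.   1.   0.]
 [ -3.   3.  -0.   1.  -1.   0.  -5.  -1.  -2.  -2.   1.  -2.   1.   2.   1.  -2.   2.   1.  12.  16.  -2.   1.]
 [ -3.   2.  -3.  -1.  -6.   2.   1.   4.  -2.  -0.  -0.  -2.   1.   1.  -4.   2.   1.   1.  -3.  -3.   4.   0.]
 [  1.   1.   3.   4.  -3.   3.  -2.  -0.  -5.   4.   0.  -2.   0.  -2.   1.   2.  -1.   3.  -0.   2.  -2.   2.]]
```

View pics/fix.png

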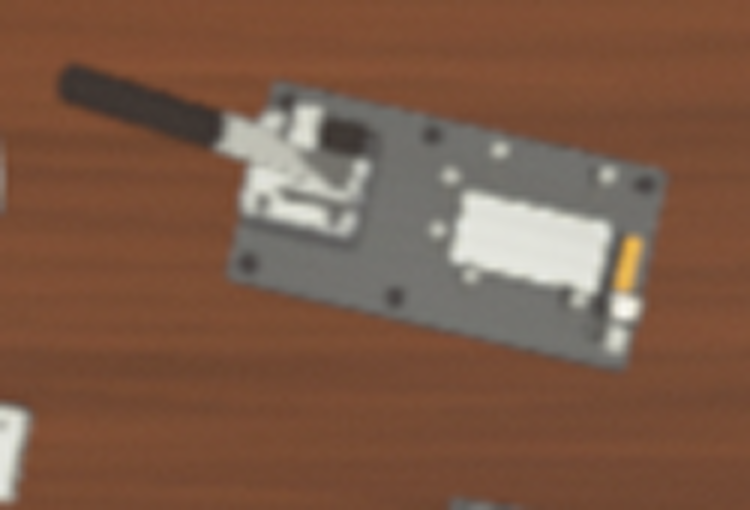

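Thick packs (top about 20 mm) are at (589,370), (454,240) and (594,-345). Thin packs are at (592,-243), (464,-347) and (455,-236). 70 mm = 3 thick + 1 thin. Next I'll get a finer nest pose from the top view and work out the tool heading.

Run:
```python
from h import *
z=np.load("top0.npz");c=cam("top");p=z["p"]
hsv=cv2.cvtColor(p,cv2.COLOR_BGR2HSV).astype(int)
st=readout.read_state();print(np.round(R.from_quat(st["ee_rot"]).as_matrix(),3))
# base plate: depth height 8..25 and near
P=cloud(z["d"],c)
m=((P[...,2]>8)&(P[...,2]<30)).astype(np.uint8);m[:180]=0;m[250:]=0;m[:,:235]=0;m[:,330:]=0
m=cv2.morphologyEx(m,cv2.MORPH_OPEN,np.ones((3,3)));
uv=np.argwhere(m)[:,::-1]
w=np.array([ray(u,v,15,c)[:2] for u,v in uv],np.float32);print(cv2.minAreaRect(w))
# anvil rect in crop coords
a=[(462,190),(612,222),(600,292),(452,264)]
w=np.array([ray(210+u/6-.4,175+v/6-.4,20,c)[:2] for u,v in a]);print(w,w.mean(0))
print([ray(210+u/6-.4,175+v/6-.4,96,c)[:2] for u,v in [(450,175),(437,229)]])
print([ray(210+u/6-.4,175+v/6-.4,15,c)[:2] for u,v in [(275,83),(667,174),(627,370),(228,278)]])
```

```text
[[-0.001 -0.289  0.957]
 [ 0.002  0.957  0.289]
 [-1.     0.002 -0.   ]]
((564.6769409179688, -4.388397216796875), (203.9898223876953, 104.11979675292969), 77.21913146972656)
[[581.93049408 -12.6700636 ]
 [566.23731884 -87.77316484]
 [531.04987783 -81.59804878]
 [544.66107634  -7.79867142]] [555.96969177 -47.45998716]
[array([578.32572524,  -5.30800946]), array([552.8650348 ,   0.65447743])]
[array([636.59625386,  81.8366655 ]), array([ 591.42009339, -116.11141191]), array([492.57429927, -95.30774339]), array([537.53903592, 103.93759727])]
```

Three independent estimates agree on the nest at about (555.5,-46.7), heading 77.2°. I'm moving over the first thick pack.

>>> {"op": "arm_command", "data": {"increments": [[[0, 0, 40], [207, 127, 0], 0], [[0, 0, 40], [207, 127, 0], 0], [[0, 0, 40], [207, 127, 0], 0], [[0, 0, 40], [207, 127, 0], 0], [[0, 0, 40], [207, 127, 0], 0]]}}

```text
clock: 0.6
position: [389.5, -469.0, 229.9]
ee_rot: [-0.337, 0.621, 0.339, 0.621]
contact_force: [0.1, -0.2, -0.1]
gripper_width: 85.4
```

>>> {"op": "arm_command", "data": {"increments": [[[0, 0, 39], [207, 127, -10], 0], [[0, 0, 39], [207, 127, -10], 0], [[0, 0, 39], [207, 127, -10], 0], [[0, 0, 39], [207, 127, -10], 0], [[0, 0, 39], [207, 127, -10], 0]]}}

```text
clock: 1.1
position: [598.1, -340.2, 219.2]
ee_rot: [-0.526, 0.472, 0.528, 0.47]
contact_force: [1.9, -1.1, 0.9]
gripper_width: 85.3
```

```bash
cat >> meas.py <<'E'
def wpack(x,y,zt,fn=None):
    """wrist look: plane-cast outline at the known top height zt of the blob nearest (x,y)"""
    st=readout.read_state();p,d,c=grab("wrist",fn)
    P=cloud(d,c);hsv=cv2.cvtColor(p,cv2.COLOR_BGR2HSV)
    m=((hsv[...,1]<70)&(hsv[...,2]>100)&(np.abs(P[...,2]-zt)<6)).astype(np.uint8)
    m=cv2.morphologyEx(m,cv2.MORPH_OPEN,np.ones((5,5)))
    n,l,s,ce=cv2.connectedComponentsWithStats(m)
    best=None
    for i in range(1,n):
        if s[i,4]<800: continue
        ct,_=cv2.findContours((l==i).astype(np.uint8),cv2.RETR_EXTERNAL,cv2.CHAIN_APPROX_NONE)
        w=np.array([ray(u,v,zt,c)[:2] for u,v in ct[0][:,0]],np.float32)
        (a,b),(L,W),t=cv2.minAreaRect(w)
        if L<W:t+=90;L,W=W,L
        t%=180
        e=np.hypot(a-x,b-y)
        if best is None or e<best[0]: best=(e,a,b,L,W,t,np.nanmedian(P[l==i][:,2]))
    zt_=R.from_quat(st["ee_rot"]).as_matrix()[:,2];hd=np.degrees(np.arctan2(zt_[1],zt_[0]))
    dh=(best[5]-hd+90)%180-90
    print("pack",np.round(best[1:],1),"heading",round(hd,1),"turn",round(dh,1),"shift",np.round([best[1]-st["position"][0],best[2]-st["position"][1]],1),"tcp",np.round(st["position"],1))
E
python3 -c "
from meas import *
wpack(594,-345,20,'w1.png')"
```

```text
pack [ 594.8 -342.1   70.1   44.1   96.4   21.6] heading 96.4 turn -0.0 shift [-3.3 -1.9] tcp [ 598.1 -340.2  219.2]
```

View pics/w1.png

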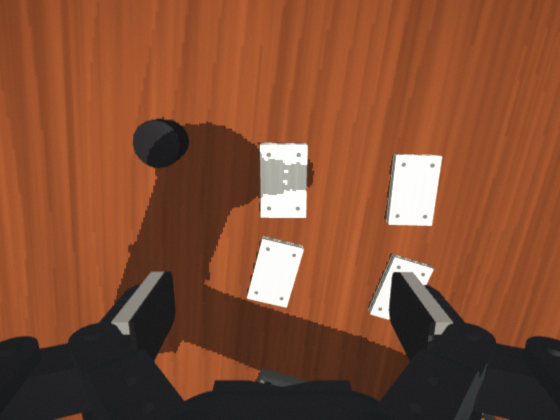

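The wrist view shows the pack at (284,180), the loupe at (160,143) well clear, and three thin packs. The 70.1 x 44.1 outline fits. I'll descend and grip high, so that the gripper body clears the guide pins later.

>>> {"op": "arm_command", "data": {"increments": [[[0, 0, 0], [-3.3, -1.9, -45], 0], [[0, 0, 0], [-3.3, -1.9, -90], 0], [[0, 0, 0], [-3.3, -1.9, -130], 0], [[0, 0, 0], [-3.3, -1.9, -150], 0], [[0, 0, 0], [-3.3, -1.9, -160], 0]]}}

```text
clock: 1.65
position: [598.0, -338.1, 54.1]
ee_rot: [-0.526, 0.471, 0.531, 0.468]
contact_force: [0.1, -0.3, -0.2]
gripper_width: 85.2
```

>>> {"op": "arm_command", "data": {"increments": [[[0, 0, 0], [0, 0, -20], 0], [[0, 0, 0], [0, 0, -40], 0], [[0, 0, 0], [0, 0, -50], 0], [[0, 0, 0], [0, 0, -51], 0], [[0, 0, 0], [0, 0, -51], 0]]}}

```text
clock: 2.15
position: [598.7, -338.5, 4.0]
ee_rot: [-0.527, 0.47, 0.531, 0.469]
contact_force: [0.3, 0.2, 0.7]
gripper_width: 85.5
```

>>> {"op": "arm_command", "data": {"increments": [[[0, 0, 0], [0, 0, -1], 1], [[0, 0, 0], [0, 0, -1], 1], [[0, 0, 0], [0, 0, -1], 1], [[0, 0, 0], [0, 0, -1], 1], [[0, 0, 0], [0, 0, -1], 1]]}}

```text
clock: 2.65
position: [598.8, -338.7, 4.3]
ee_rot: [-0.527, 0.47, 0.531, 0.468]
contact_force: [-1.5, 0.1, 6.3]
gripper_width: 42.0
```

>>> {"op": "arm_command", "data": {"increments": [[[0, 0, 0], [0, 0, 20], 1], [[0, 0, 0], [0, 0, 60], 1], [[0, 0, 0], [0, 0, 100], 1], [[0, 0, 0], [0, 0, 140], 1], [[0, 0, 0], [0, 0, 165], 1]]}}

```text
clock: 3.15
position: [599.3, -338.7, 171.3]
ee_rot: [-0.528, 0.47, 0.53, 0.469]
contact_force: [0.7, -0.3, -4.7]
gripper_width: 42.8
```

>>> {"op": "arm_command", "data": {"increments": [[[0, 0, 0], [0, 0, 0], 1], [[0, 0, 0], [0, 0, 0], 1], [[0, 0, 0], [0, 0, 0], 1], [[0, 0, 0], [0, 0, 0], 1], [[0, 0, 0], [0, 0, 0], 1]]}}

```text
clock: 3.65
position: [598.7, -338.4, 169.1]
ee_rot: [-0.527, 0.47, 0.531, 0.469]
contact_force: [-0.2, 0.2, -5.1]
gripper_width: 42.7
```

Run:
```python
from h import *
s=readout.read_state();print(s["clock"],s["position"],s["gripper_width"],s["contact_force"])
s=readout.read_state();print(s["position"])
p,d,c=grab("wrist","w2.png");np.savez("w2.npz",p=p,d=d)
s=readout.read_state();print(s["clock"],s["position"],s["joint_vel"])
```

```text
3.65 [ 598.67732844 -338.42159899  169.13887695] 42.7269204943534 [-0.17085825  0.20909014 -5.05335409]
[ 598.67732844 -338.42159899  169.13887695]
3.7 [ 598.90524314 -338.48162303  169.65281064] [-0.00153154 -0.00951309  0.01163759  0.00167273 -0.00117524 -0.00053331]
```

View pics/w2.png

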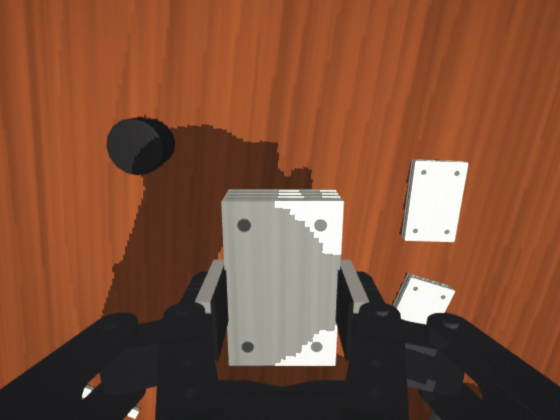

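The pack is gripped level, with its top-face corners at (223,200), (343,200), (336,366) and (228,366). I'm moving beside the nest at height, so the wrist camera sees the fixture past the held pack.

>>> {"op": "arm_command", "data": {"increments": [[[0, 0, -10], [-94, 140, 60], 1], [[0, 0, -10], [-94, 140, 60], 1], [[0, 0, -10], [-94, 140, 60], 1], [[0, 0, -10], [-94, 140, 60], 1], [[0, 0, -10], [-94, 140, 60], 1]]}}

```text
clock: 4.2
position: [503.6, -196.3, 232.1]
ee_rot: [-0.486, 0.513, 0.488, 0.513]
contact_force: [0.5, -0.5, -3.9]
gripper_width: 42.6
```

>>> {"op": "arm_command", "data": {"increments": [[[0, 0, -9], [-94, 140, 30], 1], [[0, 0, -9], [-94, 140, 30], 1], [[0, 0, -9], [-94, 140, 30], 1], [[0, 0, -9], [-94, 140, 30], 1], [[0, 0, -9], [-94, 140, 30], 1]]}}

```text
clock: 4.7
position: [408.5, -54.7, 263.2]
ee_rot: [-0.445, 0.547, 0.447, 0.55]
contact_force: [0.5, -0.4, -4.9]
gripper_width: 42.5
```

>>> {"op": "arm_command", "data": {"increments": [[[0, 0, 0], [0, 0, 0], 1], [[0, 0, 0], [0, 0, 0], 1], [[0, 0, 0], [0, 0, 0], 1], [[0, 0, 0], [0, 0, 0], 1], [[0, 0, 0], [0, 0, 0], 1]]}}

```text
clock: 5.2
position: [408.7, -55.1, 262.8]
ee_rot: [-0.445, 0.548, 0.447, 0.55]
contact_force: [0.3, -0.5, -4.0]
gripper_width: 42.6
```

Run:
```python
from h import *
s=readout.read_state();print(s["clock"],s["position"],R.from_quat(s["ee_rot"]).as_matrix()[:,2])
p,d,c=grab("wrist","w3.png");np.savez("w3.npz",p=p,d=d)
import pickle;pickle.dump(c,open("w3c.pkl","wb"))
# in-hand pack corners of w2 -> tool frame
i=imaging.camera_info("wrist");T=i["T_tool_cam"];f=c[0]
for xt in(-14,-16,-18):
    q=[]
    for u,v in[(223,200),(343,200),(336,366),(228,366)]:
        r=T[:3,:3]@np.array([(u-i["cx"])/f,(v-i["cy"])/f,1]);k=(xt-T[0,3])/r[0];q.append((T[:3,3]+r*k)[1:])
    q=np.array(q);print(xt,np.round(q.mean(0),1),np.round(np.ptp(q,0),1))
```

```text
5.2 [408.70098107 -55.09715182 262.81195197] [0.20572286 0.97860132 0.00419122]
-14 [ 1.6 -1.3] [45.9 72.7]
-16 [ 1.6 -2.4] [45.2 71.6]
-18 [ 1.6 -3.4] [44.5 70.5]
```

View pics/w3.png

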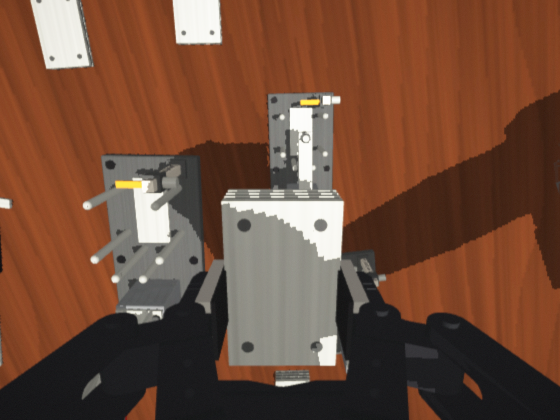

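The wrist view shows the anvil at about (152,211). The pin tips are at (87,205), (95,260), (159,261), (116,279) and (143,279). I'll cast these at their known heights.

Run:
```python
from h import *
import pickle
c=pickle.load(open("w3c.pkl","rb"));z=np.load("w3.npz");p=z["p"]
hsv=cv2.cvtColor(p,cv2.COLOR_BGR2HSV);P=cloud(z["d"],c)
m=((hsv[...,1]<70)&(hsv[...,2]>150)&(abs(P[...,2]-20)<6)).astype(np.uint8);m[:165]=0;m[255:]=0;m[:,:120]=0;m[:,185:]=0
ct,_=cv2.findContours(m,0,1);k=max(ct,key=cv2.contourArea)
w=np.array([ray(u,v,20,c)[:2] for u,v in k[:,0]],np.float32);print(cv2.minAreaRect(w),cv2.boundingRect(k))
tip={}
for n,(u,v) in dict(a=(87,205),b=(95,260),c=(159,261),d=(116,279),e=(143,279)).items():
    g=cv2.cvtColor(p,cv2.COLOR_BGR2GRAY)[v-7:v+8,u-7:u+8];mm=g>150;vv,uu=np.nonzero(mm)
    q=ray(u,v,92,c);tip[n]=q[:2];print(n,np.round(q,1),np.round([uu.mean()+u-7,vv.mean()+v-7],1))
# fit rigid nest pose
L=dict(a=(-26,-30),b=(26,-30),c=(26,30),d=(45.5,-13),e=(45.5,13))
A=np.array([complex(*L[k]) for k in L]);B=np.array([complex(*tip[k]) for k in L])
s=np.vdot(A-A.mean(),B-B.mean());th=np.angle(s);o=B.mean()-np.exp(1j*th)*A.mean()
print(np.degrees(th),o,abs(s)/np.vdot(A-A.mean(),A-A.mean()).real,np.round(B-o-np.exp(1j*th)*A,1))
```

```text
((557.82763671875, -38.51070022583008), (62.84674072265625, 37.15655517578125), 76.91179656982422) (133, 188, 38, 55)
a [581.  -76.3  92. ] [ 86.9 205.2]
b [592.5 -24.1  92. ] [ 94.4 259.3]
c [534.2 -10.7  92. ] [159.  260.4]
d [579.8  -1.3  92. ] [115.2 278.6]
e [554.6   4.   92. ] [142.5 278.9]
77.19542556663811 (557.388634598147-43.189793983966425j) 1.0095582425872125 [ 0.1-1.1j  0.1+0.4j  0.3+0.4j -0.3+0.4j -0.2-0.1j]
```

The wrist fit puts the nest at (557.2,-43.4), heading 77.2°, with residuals of 1 mm or less. I'll bring the pack over the nest.

>>> {"op": "arm_command", "data": {"increments": [[[0, 0, -0.9], [50, 5, -20], 1], [[0, 0, -0.9], [95, 10, -40], 1], [[0, 0, -0.9], [130, 13, -80], 1], [[0, 0, -0.9], [150.2, 14.6, -110], 1], [[0, 0, -0.9], [150.2, 14.6, -120], 1]]}}

```text
clock: 5.75
position: [559.5, -40.5, 137.2]
ee_rot: [-0.439, 0.554, 0.443, 0.551]
contact_force: [-1.7, 0.6, -5.4]
gripper_width: 42.4
```

>>> {"op": "arm_command", "data": {"increments": [[[0, 0, 0], [0, 0, 0], 1], [[0, 0, 0], [0, 0, 0], 1], [[0, 0, 0], [0, 0, 0], 1], [[0, 0, 0], [0, 0, 0], 1], [[0, 0, 0], [0, 0, 0], 1]]}}

```text
clock: 6.25
position: [559.7, -40.5, 138.8]
ee_rot: [-0.439, 0.553, 0.443, 0.552]
contact_force: [0.6, -0.0, -4.2]
gripper_width: 42.4
```

Run:
```python
from h import *
s=readout.read_state();z=R.from_quat(s["ee_rot"]).as_matrix()[:,2];print(s["position"],np.degrees(np.arctan2(z[1],z[0])))
p,d,c=grab("wrist","w4.png");grab("top","t4.png")
```

```text
[559.73005708 -40.4680403  138.83352411] 77.19359329106507
```

View pics/w4.png

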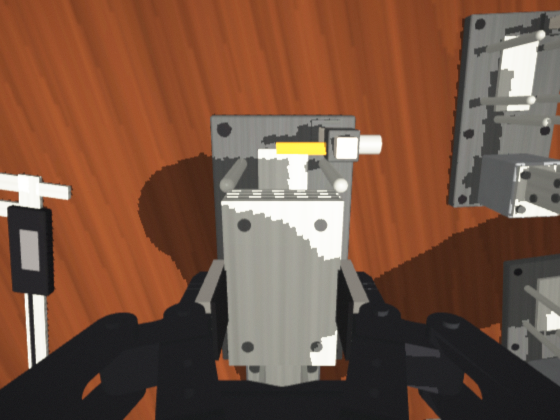

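The pack sits centred between the front pins, at (228,187) and (341,187), with the gauge pointer clear at (300,148). I'm lowering it.

>>> {"op": "arm_command", "data": {"increments": [[[0, 0, 0], [-0.8, 0, -25], 1], [[0, 0, 0], [-0.8, 0, -50], 1], [[0, 0, 0], [-0.8, 0, -70], 1], [[0, 0, 0], [-0.8, 0, -85], 1], [[0, 0, 0], [-0.8, 0, -95], 1]]}}

```text
clock: 6.85
position: [558.4, -40.5, 42.4]
ee_rot: [-0.439, 0.554, 0.443, 0.552]
contact_force: [0.7, -0.8, -5.0]
gripper_width: 42.2
```

>>> {"op": "arm_command", "data": {"increments": [[[0, 0, 0], [0, 0, -4], 1], [[0, 0, 0], [0, 0, -8], 1], [[0, 0, 0], [0, 0, -11], 1], [[0, 0, 0], [0, 0, -12], 1], [[0, 0, 0], [0, 0, -12], 1]]}}

```text
clock: 7.35
position: [558.7, -40.5, 30.7]
ee_rot: [-0.439, 0.553, 0.443, 0.552]
contact_force: [0.8, 0.2, -5.2]
gripper_width: 42.2
```

>>> {"op": "arm_command", "data": {"increments": [[[0, 0, 0], [0, 0, -2], 1], [[0, 0, 0], [0, 0, -3.5], 1], [[0, 0, 0], [0, 0, -4], 1], [[0, 0, 0], [0, 0, -4], 1], [[0, 0, 0], [0, 0, -4], 1]]}}

```text
clock: 7.85
position: [558.7, -40.5, 26.7]
ee_rot: [-0.439, 0.553, 0.443, 0.552]
contact_force: [0.0, -0.6, -4.9]
gripper_width: 42.5
```

>>> {"op": "arm_command", "data": {"increments": [[[0, 0, 0], [0, 0, 0], 0.3], [[0, 0, 0], [0, 0, 0], 0.3], [[0, 0, 0], [0, 0, 0], 0.3], [[0, 0, 0], [0, 0, 0], 0.3], [[0, 0, 0], [0, 0, 0], 0.3]]}}

```text
clock: 8.35
position: [559.0, -40.5, 27.0]
ee_rot: [-0.439, 0.553, 0.443, 0.552]
contact_force: [0.8, -0.5, 0.3]
gripper_width: 59.7
```

>>> {"op": "arm_command", "data": {"increments": [[[0, 0, 0], [0, 0, 10], 0.3], [[0, 0, 0], [0, 0, 40], 0.3], [[0, 0, 0], [0, 0, 80], 0.3], [[0, 0, 0], [0, 0, 125], 0.3], [[0, 0, 0], [0, 0, 170], 0]]}}

```text
clock: 8.85
position: [558.6, -40.6, 199.6]
ee_rot: [-0.439, 0.553, 0.443, 0.552]
contact_force: [1.6, 1.2, 0.0]
gripper_width: 72.8
```

>>> {"op": "arm_command", "data": {"increments": [[[0, 0, 0], [-50, 0, 0], 0], [[0, 0, 0], [-95, 0, 0], 0], [[0, 0, 0], [-125, 0, 0], 0], [[0, 0, 0], [-130, 0, 0], 0], [[0, 0, 0], [-130, 0, 0], 0]]}}

```text
clock: 9.35
position: [428.3, -40.6, 200.8]
ee_rot: [-0.44, 0.552, 0.443, 0.553]
contact_force: [0.6, -0.7, -0.4]
gripper_width: 85.3
```

Run:
```python
from h import *
for n in("top","side"):
    grab(n,n+"5.png")
from meas import *
wpack(557,-43,40,"w5.png")
a=cv2.imread("pics/w5.png");b=cv2.imread("pics/top5.png")[150:300,130:430]
cv2.imwrite("pics/v5.png",np.vstack([a,cv2.resize(b,(560,280))])[:, :][60:])
```

```text
pack [556.6 -42.   67.2  46.2  77.1  41.4] heading 77.2 turn -0.2 shift [126.9  -1.5] tcp [429.7 -40.5 200.3]
```

View pics/v5.png

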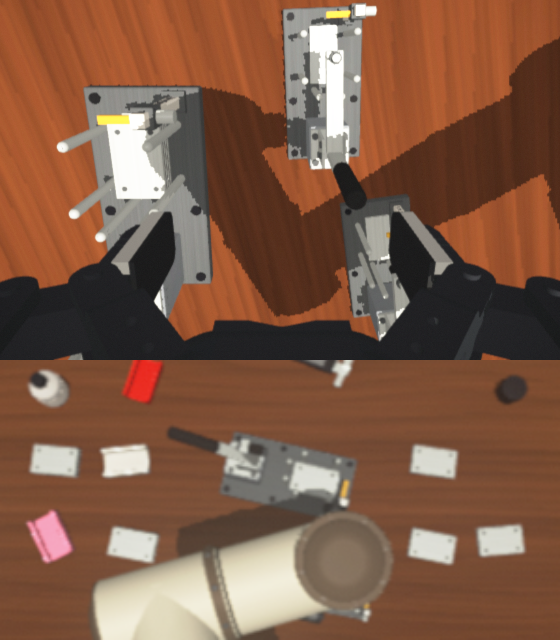

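The first thick pack is seated flat at (556.6,-42.0), heading 77.1°. Next is the thick pack at (454,240).

>>> {"op": "arm_command", "data": {"increments": [[[0, 0, 2], [20, 200, 20], 0], [[0, 0, 2], [20, 200, 20], 0], [[0, 0, 2], [20, 200, 20], 0], [[0, 0, 2], [20, 200, 20], 0], [[0, 0, 2], [20, 200, 20], 0]]}}

```text
clock: 10.0
position: [452.1, 164.9, 220.2]
ee_rot: [-0.451, 0.543, 0.454, 0.544]
contact_force: [-0.0, 0.1, -1.1]
gripper_width: 85.6
```

>>> {"op": "arm_command", "data": {"increments": [[[0, 0, 0], [5, 40, 0], 0], [[0, 0, 0], [5, 80, 0], 0], [[0, 0, 0], [5, 80, 0], 0], [[0, 0, 0], [5, 80, 0], 0], [[0, 0, 0], [5, 80, 0], 0]]}}

```text
clock: 10.5
position: [457.3, 244.1, 219.6]
ee_rot: [-0.451, 0.544, 0.453, 0.544]
contact_force: [0.8, 0.1, -0.3]
gripper_width: 85.0
```

```bash
python3 -c "
from meas import *
wpack(454,240,20,'w6.png')"
```

```text
pack [455.2 242.9  70.3  44.1  79.5  21.6] heading 79.5 turn 0.1 shift [-2.  -1.2] tcp [457.3 244.1 219.6]
```

>>> {"op": "arm_command", "data": {"increments": [[[0, 0, 0], [-2, -1.2, -45], 0], [[0, 0, 0], [-2, -1.2, -90], 0], [[0, 0, 0], [-2, -1.2, -130], 0], [[0, 0, 0], [-2, -1.2, -160], 0], [[0, 0, 0], [-2, -1.2, -170], 0]]}}

```text
clock: 11.05
position: [453.9, 240.1, 47.1]
ee_rot: [-0.45, 0.546, 0.452, 0.542]
contact_force: [0.1, 0.2, -0.8]
gripper_width: 85.6
```

>>> {"op": "arm_command", "data": {"increments": [[[0, 0, 0], [0, 0, -20], 0], [[0, 0, 0], [0, 0, -36], 0], [[0, 0, 0], [0, 0, -42], 0], [[0, 0, 0], [0, 0, -43], 0], [[0, 0, 0], [0, 0, -43], 0]]}}

```text
clock: 11.55
position: [454.6, 240.5, 5.2]
ee_rot: [-0.45, 0.546, 0.452, 0.543]
contact_force: [0.9, -0.7, -0.3]
gripper_width: 85.4
```

>>> {"op": "arm_command", "data": {"increments": [[[0, 0, 0], [0, 0, 0], 1], [[0, 0, 0], [0, 0, 0], 1], [[0, 0, 0], [0, 0, 0], 1], [[0, 0, 0], [0, 0, 0], 1], [[0, 0, 0], [0, 0, 0], 1]]}}

```text
clock: 12.05
position: [455.3, 241.1, 6.3]
ee_rot: [-0.451, 0.545, 0.453, 0.544]
contact_force: [-0.5, -1.0, 5.3]
gripper_width: 42.0
```

>>> {"op": "arm_command", "data": {"increments": [[[0, 0, 0], [0, 0, 20], 1], [[0, 0, 0], [0, 0, 60], 1], [[0, 0, 0], [0, 0, 110], 1], [[0, 0, 0], [0, 0, 160], 1], [[0, 0, 0], [0, 0, 210], 1]]}}

```text
clock: 12.55
position: [453.9, 240.2, 217.1]
ee_rot: [-0.45, 0.546, 0.453, 0.543]
contact_force: [2.3, 1.0, -4.8]
gripper_width: 42.4
```

>>> {"op": "arm_command", "data": {"increments": [[[0, 0, -2.3], [0, -250, 0], 1], [[0, 0, -2.3], [0, -250, 0], 1], [[0, 0, -2.3], [0, -250, 0], 1], [[0, 0, -2.3], [0, -250, 0], 1], [[0, 0, -2.3], [0, -250, 0], 1]]}}

```text
clock: 13.05
position: [452.0, -10.7, 216.1]
ee_rot: [-0.438, 0.555, 0.443, 0.551]
contact_force: [0.9, 0.1, -3.7]
gripper_width: 42.2
```

>>> {"op": "arm_command", "data": {"increments": [[[0, 0, 0], [0, -30, 0], 1], [[0, 0, 0], [0, -30, 0], 1], [[0, 0, 0], [0, -30, 0], 1], [[0, 0, 0], [0, -30, 0], 1], [[0, 0, 0], [0, -30, 0], 1]]}}

```text
clock: 13.55
position: [452.0, -39.8, 215.8]
ee_rot: [-0.439, 0.555, 0.443, 0.551]
contact_force: [0.5, 0.0, -5.1]
gripper_width: 42.3
```

```bash
cat >> meas.py <<'E'
def hand(zg,h=20,fn=None,nest=(557.2,-43.4),th=77.2):
    """pack in hand: top plane at tool x = -(h-zg); gives TCP shift to bring it over the nest"""
    st=readout.read_state();p,d,c=grab("wrist",fn);i=imaging.camera_info("wrist");T=i["T_tool_cam"]
    hsv=cv2.cvtColor(p,cv2.COLOR_BGR2HSV)
    m=((hsv[...,1]<60)&(hsv[...,2]>85)&(d>0)&(d<155)).astype(np.uint8);m[:180]=0;m[375:]=0;m[:,:215]=0;m[:,350:]=0
    m=cv2.morphologyEx(m,cv2.MORPH_OPEN,np.ones((5,5)))
    ct,_=cv2.findContours(m,0,1);k=max(ct,key=cv2.contourArea)[:,0]
    xt=-(h-zg);q=[]
    for u,v in k:
        r=T[:3,:3]@np.array([(u-i["cx"])/c[0],(v-i["cy"])/c[0],1]);q.append((T[:3,3]+r*(xt-T[0,3])/r[0])[1:])
    (y,z),(L,W),t=cv2.minAreaRect(np.array(q,np.float32))
    if L<W:L,W=W,L
    # near end (large row) is the top-face edge; far end shows the side, so use near end + 35
    q=np.array(q);ze=np.percentile(q[:,1],99);zc=ze-35
    M=R.from_quat(st["ee_rot"]).as_matrix();zt=M[:,2];hd=np.degrees(np.arctan2(zt[1],zt[0]))
    n=np.array([np.cos(np.radians(th)),np.sin(np.radians(th))]);m2=np.array([-n[1],n[0]])
    tgt=np.array(nest)-zc*n-y*m2
    print("hand y,z",round(y,1),round(z,1),"L,W",round(L,1),round(W,1),"tilt",round(t,1),"z from end",round(zc,1))
    print("turn",round(th-hd,1),"shift",np.round(tgt-st["position"][:2],1),"tcp",np.round(st["position"],1),"w",round(st["gripper_width"],1))
E
python3 -c "
from meas import *
hand(4.5,20,'w7.png')"
```

```text
hand y,z 1.5 -0.4 L,W 74.5 52.0 tilt 0.0 z from end 1.8
turn 0.1 shift [106.3  -5.7] tcp [452.  -39.8 215.8] w 42.3
```

The hand offset (+1.8 along) agrees with the pick measurement (+1.9). Placing the second pack on the first; contact is expected at TCP z ≈ 46.

>>> {"op": "arm_command", "data": {"increments": [[[0, 0, 0], [45, -3, 0], 1], [[0, 0, 0], [85, -5, -10], 1], [[0, 0, 0], [104, -5.7, -40], 1], [[0, 0, 0], [106, -5.7, -65], 1], [[0, 0, 0], [106, -5.7, -75], 1]]}}

```text
clock: 14.1
position: [556.6, -44.7, 137.3]
ee_rot: [-0.438, 0.557, 0.445, 0.548]
contact_force: [-1.2, -0.1, -4.9]
gripper_width: 42.3
```

>>> {"op": "arm_command", "data": {"increments": [[[0, 0, 0], [0, 0, 0], 1], [[0, 0, 0], [0, 0, -15], 1], [[0, 0, 0], [0, 0, -40], 1], [[0, 0, 0], [0, 0, -60], 1], [[0, 0, 0], [0, 0, -75], 1]]}}

```text
clock: 14.6
position: [557.0, -44.2, 63.0]
ee_rot: [-0.438, 0.556, 0.445, 0.549]
contact_force: [-0.5, 0.4, -4.4]
gripper_width: 42.4
```

>>> {"op": "arm_command", "data": {"increments": [[[0, 0, 0], [1.2, -1.2, -4], 1], [[0, 0, 0], [1.2, -1.2, -8], 1], [[0, 0, 0], [1.2, -1.2, -12], 1], [[0, 0, 0], [1.2, -1.2, -14], 1], [[0, 0, 0], [1.2, -1.2, -14], 1]]}}

```text
clock: 15.1
position: [558.4, -45.4, 49.3]
ee_rot: [-0.438, 0.556, 0.445, 0.549]
contact_force: [0.0, -0.6, -5.0]
gripper_width: 42.3
```

>>> {"op": "arm_command", "data": {"increments": [[[0, 0, 0], [0, 0, -1], 1], [[0, 0, 0], [0, 0, -2], 1], [[0, 0, 0], [0, 0, -2], 1], [[0, 0, 0], [0, 0, -2], 1], [[0, 0, 0], [0, 0, -2], 1]]}}

```text
clock: 15.6
position: [558.4, -45.4, 47.3]
ee_rot: [-0.438, 0.556, 0.445, 0.549]
contact_force: [0.2, 0.1, -5.0]
gripper_width: 42.5
```

>>> {"op": "arm_command", "data": {"increments": [[[0, 0, 0], [0, 0, -1], 1], [[0, 0, 0], [0, 0, -1.3], 1], [[0, 0, 0], [0, 0, -1.3], 1], [[0, 0, 0], [0, 0, -1.3], 1], [[0, 0, 0], [0, 0, -1.3], 0.3]]}}

```text
clock: 16.1
position: [559.1, -45.3, 46.5]
ee_rot: [-0.439, 0.555, 0.444, 0.549]
contact_force: [-0.8, 0.6, 1.2]
gripper_width: 55.1
```

>>> {"op": "arm_command", "data": {"increments": [[[0, 0, 0], [0, 0, 0], 0.3], [[0, 0, 0], [0, 0, 0], 0.3], [[0, 0, 0], [0, 0, 0], 0.3], [[0, 0, 0], [0, 0, 0], 0.3], [[0, 0, 0], [0, 0, 10], 0.3]]}}

```text
clock: 16.6
position: [558.1, -45.5, 55.6]
ee_rot: [-0.438, 0.556, 0.445, 0.548]
contact_force: [-0.2, -0.3, 0.5]
gripper_width: 59.7
```

>>> {"op": "arm_command", "data": {"increments": [[[0, 0, 0], [0, 0, 40], 0.3], [[0, 0, 0], [0, 0, 80], 0.3], [[0, 0, 0], [0, 0, 120], 0.3], [[0, 0, 0], [-20, 0, 150], 0], [[0, 0, 0], [-60, 0, 160], 0]]}}

```text
clock: 17.1
position: [501.1, -45.3, 219.9]
ee_rot: [-0.44, 0.554, 0.443, 0.551]
contact_force: [-0.0, 0.8, 0.0]
gripper_width: 84.6
```

>>> {"op": "arm_command", "data": {"increments": [[[0, 0, 0], [-45, 0, 0], 0], [[0, 0, 0], [-70, 0, 0], 0], [[0, 0, 0], [-70, 0, 0], 0], [[0, 0, 0], [-70, 0, 0], 0], [[0, 0, 0], [-70, 0, 0], 0]]}}

```text
clock: 17.6
position: [432.1, -45.1, 220.3]
ee_rot: [-0.44, 0.553, 0.443, 0.551]
contact_force: [-0.5, 0.5, 0.2]
gripper_width: 85.6
```

```bash
python3 -c "
from meas import *
wpack(557,-43,60,'w8.png')"
```

```text
pack [560.3 -43.5  71.2  52.2  77.2  61.4] heading 77.3 turn -0.1 shift [128.2   1.6] tcp [432.1 -45.1 220.3]
```

>>> {"op": "arm_command", "data": {"increments": [[[0, 0, 4], [20, 250, 30], 0], [[0, 0, 4], [20, 250, 30], 0], [[0, 0, 4], [20, 250, 30], 0], [[0, 0, 4], [20, 250, 30], 0], [[0, 0, 4], [20, 250, 30], 0]]}}

```text
clock: 18.15
position: [452.5, 204.5, 249.6]
ee_rot: [-0.459, 0.538, 0.462, 0.535]
contact_force: [1.1, 0.3, -0.7]
gripper_width: 85.6
```

>>> {"op": "arm_command", "data": {"increments": [[[0, 0, 3], [135, 160, -20], 0], [[0, 0, 3], [135, 160, -20], 0], [[0, 0, 3], [135, 160, -20], 0], [[0, 0, 3], [135, 160, -20], 0], [[0, 0, 3], [135, 160, -20], 0]]}}

```text
clock: 18.65
position: [590.0, 367.9, 224.7]
ee_rot: [-0.474, 0.527, 0.476, 0.521]
contact_force: [-1.2, -0.7, -0.7]
gripper_width: 85.3
```

>>> {"op": "arm_command", "data": {"increments": [[[0, 0, 0], [0, 0, 0], 0], [[0, 0, 0], [0, 0, 0], 0], [[0, 0, 0], [0, 0, 0], 0], [[0, 0, 0], [0, 0, 0], 0], [[0, 0, 0], [0, 0, 0], 0]]}}

```text
clock: 19.15
position: [589.8, 367.4, 226.0]
ee_rot: [-0.473, 0.527, 0.476, 0.522]
contact_force: [-0.4, -0.2, -0.5]
gripper_width: 85.1
```

```bash
python3 -c "
from meas import *
wpack(589,370,20,'w9.png')"
```

```text
pack [589.  371.8  70.6  44.1  85.8  21.6] heading 84.3 turn 1.5 shift [-0.8  4.4] tcp [589.8 367.4 226. ]
```

Second pack seated (level 61.4, centred). Picking up the third thick pack.

>>> {"op": "arm_command", "data": {"increments": [[[0, 0, 1.5], [-0.8, 4.4, -45], 0], [[0, 0, 1.5], [-0.8, 4.4, -90], 0], [[0, 0, 1.5], [-0.8, 4.4, -130], 0], [[0, 0, 1.5], [-0.8, 4.4, -165], 0], [[0, 0, 1.5], [-0.8, 4.4, -178], 0]]}}

```text
clock: 19.7
position: [586.9, 370.1, 44.1]
ee_rot: [-0.48, 0.523, 0.482, 0.513]
contact_force: [-0.6, -0.1, -0.5]
gripper_width: 85.4
```

>>> {"op": "arm_command", "data": {"increments": [[[0, 0, 0], [0, 0, -18], 0], [[0, 0, 0], [0, 0, -32], 0], [[0, 0, 0], [0, 0, -39], 0], [[0, 0, 0], [0, 0, -41], 0], [[0, 0, 0], [0, 0, -41], 0]]}}

```text
clock: 20.2
position: [587.5, 370.5, 4.0]
ee_rot: [-0.48, 0.522, 0.482, 0.514]
contact_force: [-0.5, 0.5, 0.4]
gripper_width: 85.5
```

>>> {"op": "arm_command", "data": {"increments": [[[0, 0, 0], [0, 0, 0], 1], [[0, 0, 0], [0, 0, 0], 1], [[0, 0, 0], [0, 0, 0], 1], [[0, 0, 0], [0, 0, 0], 1], [[0, 0, 0], [0, 0, 0], 1]]}}

```text
clock: 20.7
position: [588.5, 371.2, 5.6]
ee_rot: [-0.48, 0.521, 0.482, 0.515]
contact_force: [0.3, 0.3, 5.8]
gripper_width: 42.3
```

>>> {"op": "arm_command", "data": {"increments": [[[0, 0, 0], [0, 0, 20], 1], [[0, 0, 0], [0, 0, 60], 1], [[0, 0, 0], [0, 0, 110], 1], [[0, 0, 0], [0, 0, 160], 1], [[0, 0, 0], [0, 0, 210], 1]]}}

```text
clock: 21.2
position: [586.9, 370.4, 214.9]
ee_rot: [-0.48, 0.523, 0.483, 0.513]
contact_force: [1.2, 0.8, -5.6]
gripper_width: 42.3
```

>>> {"op": "arm_command", "data": {"increments": [[[0, 0, -5], [-140, -200, 20], 1], [[0, 0, -5], [-140, -200, 20], 1], [[0, 0, -5], [-140, -200, 20], 1], [[0, 0, -5], [-140, -200, 20], 1], [[0, 0, -5], [-140, -200, 20], 1]]}}

```text
clock: 21.7
position: [443.8, 168.0, 232.9]
ee_rot: [-0.456, 0.545, 0.46, 0.532]
contact_force: [0.2, 0.4, -3.8]
gripper_width: 42.2
```

>>> {"op": "arm_command", "data": {"increments": [[[0, 0, -3.6], [0, -215, -20], 1], [[0, 0, -3.6], [0, -215, -20], 1], [[0, 0, -3.6], [0, -215, -20], 1], [[0, 0, -3.6], [0, -215, -20], 1], [[0, 0, -3.6], [0, -215, -20], 1]]}}

```text
clock: 22.2
position: [440.6, -50.3, 210.7]
ee_rot: [-0.436, 0.562, 0.444, 0.545]
contact_force: [0.7, 0.3, -4.5]
gripper_width: 42.4
```

>>> {"op": "arm_command", "data": {"increments": [[[0, 0, 0], [0, 0, 0], 1], [[0, 0, 0], [0, 0, 0], 1], [[0, 0, 0], [0, 0, 0], 1], [[0, 0, 0], [0, 0, 0], 1], [[0, 0, 0], [0, 0, 0], 1]]}}

```text
clock: 22.7
position: [440.7, -49.3, 210.7]
ee_rot: [-0.436, 0.562, 0.444, 0.545]
contact_force: [-0.3, 0.8, -3.5]
gripper_width: 42.4
```

```bash
python3 -c "
from meas import *
hand(5,20,'w10.png')"
```

```text
hand y,z 3.4 -1.0 L,W 75.4 48.4 tilt 89.9 z from end 1.7
turn 0.2 shift [119.5   3.5] tcp [440.7 -49.3 210.7] w 42.4
```

The tool has tilted about 1° during the carry. I'll correct that while placing the third pack.

>>> {"op": "arm_command", "data": {"increments": [[[0.3, -1.3, 0.2], [45, 2, 0], 1], [[0.3, -1.3, 0.2], [90, 4, 0], 1], [[0.3, -1.3, 0.2], [115, 4.5, -20], 1], [[0.3, -1.3, 0.2], [117.4, 4.5, -45], 1], [[0.3, -1.3, 0.2], [117.4, 4.5, -60], 1]]}}

```text
clock: 23.25
position: [557.9, -44.4, 148.0]
ee_rot: [-0.44, 0.555, 0.442, 0.551]
contact_force: [-0.7, -0.1, -4.0]
gripper_width: 42.5
```

>>> {"op": "arm_command", "data": {"increments": [[[0, 0, 0], [0, 0, 0], 1], [[0, 0, 0], [0, 0, -15], 1], [[0, 0, 0], [0, 0, -35], 1], [[0, 0, 0], [0, 0, -55], 1], [[0, 0, 0], [0, 0, -65], 1]]}}

```text
clock: 23.75
position: [557.7, -44.0, 82.4]
ee_rot: [-0.44, 0.555, 0.443, 0.55]
contact_force: [0.2, -0.1, -4.9]
gripper_width: 42.5
```

```bash
cat >> meas.py <<'E'
def lvl():
    s=readout.read_state();M=R.from_quat(s["ee_rot"]).as_matrix();z=M[:,2]
    r=np.degrees(np.cross(M[:,0],[0,0,-1]));print(np.round(s["position"],1),"hd",round(np.degrees(np.arctan2(z[1],z[0])),1),"level turn",np.round(r,2))
E
python3 -c "
from meas import *
lvl()"
```

```text
[557.7 -44.   82.4] hd 77.2 level turn [ 0.05 -0.44  0.  ]
```

>>> {"op": "arm_command", "data": {"increments": [[[0, -0.2, 0], [0.4, -0.6, -5], 1], [[0, -0.2, 0], [0.4, -0.6, -9], 1], [[0, -0.2, 0], [0.4, -0.6, -13], 1], [[0, -0.2, 0], [0.4, -0.6, -14.5], 1], [[0, -0.2, 0], [0.4, -0.6, -14.5], 1]]}}

```text
clock: 24.25
position: [558.3, -44.6, 68.1]
ee_rot: [-0.441, 0.554, 0.442, 0.551]
contact_force: [-0.0, 0.3, -4.6]
gripper_width: 42.5
```

>>> {"op": "arm_command", "data": {"increments": [[[0, 0, 0], [0, 0, -1], 1], [[0, 0, 0], [0, 0, -1.8], 1], [[0, 0, 0], [0, 0, -1.8], 1], [[0, 0, 0], [0, 0, -1.8], 1], [[0, 0, 0], [0, 0, -1.8], 0.3]]}}

```text
clock: 24.75
position: [559.0, -44.6, 67.0]
ee_rot: [-0.441, 0.553, 0.442, 0.552]
contact_force: [0.5, -0.1, 1.2]
gripper_width: 55.8
```

>>> {"op": "arm_command", "data": {"increments": [[[0, 0, 0], [0, 0, 0], 0.3], [[0, 0, 0], [0, 0, 0], 0.3], [[0, 0, 0], [0, 0, 0], 0.3], [[0, 0, 0], [0, 0, 0], 0.3], [[0, 0, 0], [0, 0, 10], 0.3]]}}

```text
clock: 25.25
position: [557.9, -44.8, 76.2]
ee_rot: [-0.441, 0.554, 0.442, 0.551]
contact_force: [0.4, 0.5, -0.3]
gripper_width: 59.7
```

>>> {"op": "arm_command", "data": {"increments": [[[0, 0, 0], [0, 0, 40], 0.3], [[0, 0, 0], [0, 0, 80], 0.3], [[0, 0, 0], [0, 0, 120], 0.3], [[0, 0, 0], [-20, 0, 150], 0], [[0, 0, 0], [-60, 0, 160], 0]]}}

```text
clock: 25.75
position: [500.9, -44.6, 240.4]
ee_rot: [-0.442, 0.552, 0.44, 0.553]
contact_force: [-0.5, 0.0, 1.0]
gripper_width: 84.7
```

>>> {"op": "arm_command", "data": {"increments": [[[0, 0, 0], [-45, 0, 0], 0], [[0, 0, 0], [-70, 0, 0], 0], [[0, 0, 0], [-70, 0, 0], 0], [[0, 0, 0], [-70, 0, 0], 0], [[0, 0, 0], [-70, 0, 0], 0]]}}

```text
clock: 26.25
position: [431.8, -44.5, 240.8]
ee_rot: [-0.443, 0.552, 0.44, 0.553]
contact_force: [0.0, -0.0, 0.1]
gripper_width: 85.2
```

Run:
```python
from meas import *
wpack(557,-43,80,'w11.png')
p,d,c=grab("top","t11.png")
for o in packs(p,d,c):
    if 60<o[4]<85: print(np.round(o[0]),np.round(o[1:],1))
a=cv2.imread("pics/w11.png");b=cv2.resize(p[150:300,130:430],(560,280))
cv2.imwrite("pics/v11.png",np.vstack([a[:310],b]))
```

```text
pack [559.8 -44.3  71.3  52.9  77.3  81.4] heading 77.3 turn 0.0 shift [128.    0.2] tcp [431.8 -44.5 240.8]
[189. 194.] [618.2 285.4   9.   76.   49.3 -83.7]
[258. 203.] [579.4  65.7 127.4  66.8  55.4  76.6]
[362. 204.] [ 591.8 -242.6    9.7   73.    47.4   81.5]
[398. 246.] [ 464.5 -347.4   10.    72.6   46.9  -85. ]
[361. 249.] [ 454.9 -236.3    9.8   73.9   47.1   79. ]
```

View pics/v11.png

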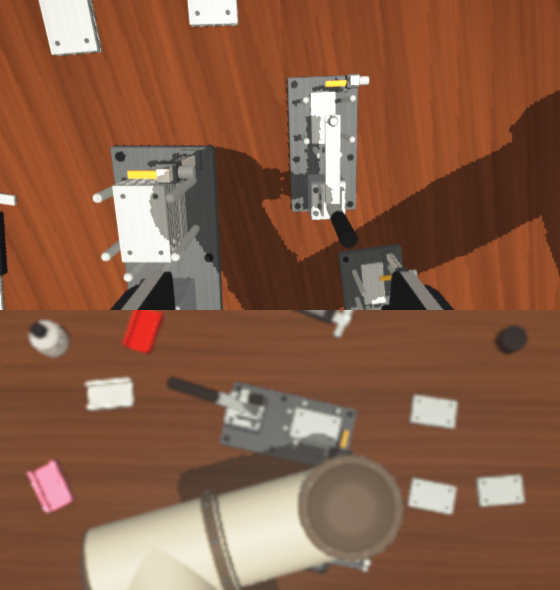

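The stack is square, with its top at about 80. The plate has been knocked to (618,285). Now the thin pack at (455,-236).

>>> {"op": "arm_command", "data": {"increments": [[[0, 0, 2], [24, -190, -20], 0], [[0, 0, 2], [24, -190, -20], 0], [[0, 0, 2], [24, -190, -20], 0], [[0, 0, 2], [24, -190, -20], 0], [[0, 0, 2], [24, -190, -20], 0]]}}

```text
clock: 26.85
position: [456.2, -238.6, 218.2]
ee_rot: [-0.45, 0.547, 0.449, 0.546]
contact_force: [-0.7, 0.6, 0.1]
gripper_width: 85.0
```

>>> {"op": "arm_command", "data": {"increments": [[[0, 0, 0], [0, 0, 0], 0], [[0, 0, 0], [0, 0, 0], 0], [[0, 0, 0], [0, 0, 0], 0], [[0, 0, 0], [0, 0, 0], 0], [[0, 0, 0], [0, 0, 0], 0]]}}

```text
clock: 27.35
position: [456.4, -237.9, 218.6]
ee_rot: [-0.45, 0.546, 0.449, 0.545]
contact_force: [0.7, 0.1, 0.4]
gripper_width: 85.4
```

```bash
python3 -c "
from meas import *
wpack(455,-235,10,'w12.png');lvl()"
```

```text
pack [ 454.8 -235.1   70.3   44.2   79.    11.5] heading 79.0 turn -0.0 shift [-1.6  2.8] tcp [ 456.4 -237.9  218.6]
[ 456.4 -238.   218.6] hd 79.0 level turn [0.09 0.02 0.  ]
```

>>> {"op": "arm_command", "data": {"increments": [[[0, 0, 0], [-1.6, 2.8, -45], 0], [[0, 0, 0], [-1.6, 2.8, -90], 0], [[0, 0, 0], [-1.6, 2.8, -130], 0], [[0, 0, 0], [-1.6, 2.8, -160], 0], [[0, 0, 0], [-1.6, 2.8, -172], 0]]}}

```text
clock: 27.9
position: [452.9, -234.5, 44.0]
ee_rot: [-0.449, 0.547, 0.451, 0.544]
contact_force: [0.5, -0.2, -0.4]
gripper_width: 85.5
```

>>> {"op": "arm_command", "data": {"increments": [[[0, 0, 0], [0, 0, -18], 0], [[0, 0, 0], [0, 0, -32], 0], [[0, 0, 0], [0, 0, -39], 0], [[0, 0, 0], [0, 0, -41], 0], [[0, 0, 0], [0, 0, -41], 0]]}}

```text
clock: 28.4
position: [453.7, -234.6, 3.7]
ee_rot: [-0.449, 0.547, 0.45, 0.544]
contact_force: [-1.3, -0.5, -0.3]
gripper_width: 85.4
```

>>> {"op": "arm_command", "data": {"increments": [[[0, 0, 0], [0, 0, -1], 1], [[0, 0, 0], [0, 0, -1], 1], [[0, 0, 0], [0, 0, -1], 1], [[0, 0, 0], [0, 0, -1], 1], [[0, 0, 0], [0, 0, -1], 1]]}}

```text
clock: 28.9
position: [454.7, -234.8, 3.9]
ee_rot: [-0.45, 0.546, 0.45, 0.545]
contact_force: [-0.6, 0.9, 5.5]
gripper_width: 41.4
```

>>> {"op": "arm_command", "data": {"increments": [[[0, 0, 0], [0, 0, 20], 1], [[0, 0, 0], [0, 0, 60], 1], [[0, 0, 0], [0, 0, 110], 1], [[0, 0, 0], [0, 0, 160], 1], [[0, 0, 0], [0, 0, 210], 1]]}}

```text
clock: 29.4
position: [453.6, -234.5, 215.6]
ee_rot: [-0.45, 0.546, 0.45, 0.545]
contact_force: [2.3, -0.3, -2.9]
gripper_width: 41.4
```

>>> {"op": "arm_command", "data": {"increments": [[[0, 0, -1.8], [0, 190, 0], 1], [[0, 0, -1.8], [0, 190, 0], 1], [[0, 0, -1.8], [0, 190, 0], 1], [[0, 0, -1.8], [0, 190, 0], 1], [[0, 0, -1.8], [0, 190, 0], 1]]}}

```text
clock: 29.9
position: [453.0, -40.8, 215.6]
ee_rot: [-0.442, 0.552, 0.443, 0.551]
contact_force: [-0.4, -0.2, -1.8]
gripper_width: 41.5
```

>>> {"op": "arm_command", "data": {"increments": [[[0, 0, 0], [0, 0, 0], 1], [[0, 0, 0], [0, 0, 0], 1], [[0, 0, 0], [0, 0, 0], 1], [[0, 0, 0], [0, 0, 0], 1], [[0, 0, 0], [0, 0, 0], 1]]}}

```text
clock: 30.4
position: [452.9, -41.6, 215.4]
ee_rot: [-0.442, 0.552, 0.443, 0.551]
contact_force: [0.3, -0.7, -1.9]
gripper_width: 41.1
```

```bash
python3 -c "
from meas import *
hand(3,10,'w13.png');lvl()"
```

```text
hand y,z 1.3 -11.6 L,W 51.0 44.2 tilt 0.0 z from end -21.4
turn -0.2 shift [110.3  18.8] tcp [452.9 -41.6 215.4] w 41.1
[453.  -41.5 215.4] hd 77.5 level turn [-0.02 -0.13 -0.  ]
```

View pics/w13.png

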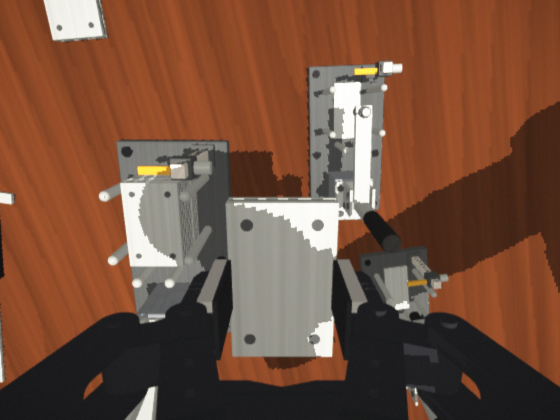

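The thin pack is held level, with corners (228,198), (338,198), (333,357) and (234,357). The automatic segmentation failed on the shadow, so I'm using the pick offset (≈0). Placing it.

>>> {"op": "arm_command", "data": {"increments": [[[0, 0, -0.2], [45, -1, 0], 1], [[0, 0, -0.2], [85, -1.9, 0], 1], [[0, 0, -0.2], [104, -1.9, -15], 1], [[0, 0, -0.2], [105.5, -1.9, -40], 1], [[0, 0, -0.2], [105.5, -1.9, -60], 1]]}}

```text
clock: 30.95
position: [558.8, -43.8, 153.6]
ee_rot: [-0.44, 0.554, 0.442, 0.552]
contact_force: [-0.7, -0.0, -3.2]
gripper_width: 41.1
```

>>> {"op": "arm_command", "data": {"increments": [[[0, 0, 0], [0, 0, 0], 1], [[0, 0, 0], [0, 0, -10], 1], [[0, 0, 0], [0, 0, -25], 1], [[0, 0, 0], [0, 0, -40], 1], [[0, 0, 0], [0, 0, -50], 1]]}}

```text
clock: 31.45
position: [559.1, -43.8, 103.6]
ee_rot: [-0.44, 0.553, 0.442, 0.552]
contact_force: [-1.2, -0.1, -2.1]
gripper_width: 41.1
```

>>> {"op": "arm_command", "data": {"increments": [[[0, 0, 0], [-0.5, 0.4, -6], 1], [[0, 0, 0], [-0.5, 0.4, -11], 1], [[0, 0, 0], [-0.5, 0.4, -15], 1], [[0, 0, 0], [-0.5, 0.4, -17], 1], [[0, 0, 0], [-0.5, 0.4, -17], 1]]}}

```text
clock: 31.95
position: [558.7, -43.4, 86.6]
ee_rot: [-0.44, 0.553, 0.442, 0.552]
contact_force: [-0.7, -0.5, -2.2]
gripper_width: 41.4
```

>>> {"op": "arm_command", "data": {"increments": [[[0, 0, 0], [0, 0, -1], 1], [[0, 0, 0], [0, 0, -1.5], 1], [[0, 0, 0], [0, 0, -1.5], 1], [[0, 0, 0], [0, 0, -1.5], 1], [[0, 0, 0], [0, 0, -1.5], 1]]}}

```text
clock: 32.45
position: [558.7, -43.4, 85.2]
ee_rot: [-0.44, 0.553, 0.442, 0.552]
contact_force: [-0.4, -1.0, -2.2]
gripper_width: 41.4
```

>>> {"op": "arm_command", "data": {"increments": [[[0, 0, 0], [0, 0, -1], 1], [[0, 0, 0], [0, 0, -1.2], 1], [[0, 0, 0], [0, 0, -1.2], 1], [[0, 0, 0], [0, 0, -1.2], 1], [[0, 0, 0], [0, 0, -1.2], 0.3]]}}

```text
clock: 32.95
position: [559.0, -43.4, 84.3]
ee_rot: [-0.441, 0.553, 0.442, 0.552]
contact_force: [0.0, -0.0, -0.6]
gripper_width: 55.0
```

>>> {"op": "arm_command", "data": {"increments": [[[0, 0, 0], [0, 0, 0], 0.3], [[0, 0, 0], [0, 0, 0], 0.3], [[0, 0, 0], [0, 0, 0], 0.3], [[0, 0, 0], [0, 0, 0], 0.3], [[0, 0, 0], [0, 0, 10], 0.3]]}}

```text
clock: 33.45
position: [558.0, -43.6, 93.4]
ee_rot: [-0.44, 0.554, 0.442, 0.551]
contact_force: [-0.4, 0.1, 0.2]
gripper_width: 59.6
```

>>> {"op": "arm_command", "data": {"increments": [[[0, 0, 0], [0, 0, 40], 0.3], [[0, 0, 0], [0, 0, 80], 0.3], [[0, 0, 0], [0, 0, 120], 0.3], [[0, 0, 0], [-20, 0, 140], 0], [[0, 0, 0], [-60, 0, 140], 0]]}}

```text
clock: 33.95
position: [501.1, -43.3, 237.6]
ee_rot: [-0.442, 0.551, 0.44, 0.554]
contact_force: [-0.3, -0.2, -0.5]
gripper_width: 84.6
```

>>> {"op": "arm_command", "data": {"increments": [[[0, 0, 0], [-45, 0, 0], 0], [[0, 0, 0], [-70, 0, 0], 0], [[0, 0, 0], [-70, 0, 0], 0], [[0, 0, 0], [-70, 0, 0], 0], [[0, 0, 0], [-70, 0, 0], 0]]}}

```text
clock: 34.45
position: [432.1, -43.2, 238.0]
ee_rot: [-0.442, 0.551, 0.44, 0.554]
contact_force: [-0.6, 0.4, -0.4]
gripper_width: 85.7
```

Run:
```python
from meas import *
wpack(557,-43,90,'w14.png')
p,d,c=grab("side");cv2.imwrite("pics/s14.png",cv2.resize(p[170:290,230:350],None,fx=5,fy=5,interpolation=cv2.INTER_CUBIC))
```

```text
pack [560.1 -44.1  70.6  53.1  77.3  91.4] heading 77.2 turn 0.0 shift [128.  -1.] tcp [432.1 -43.2 238. ]
```

View pics/w14.png

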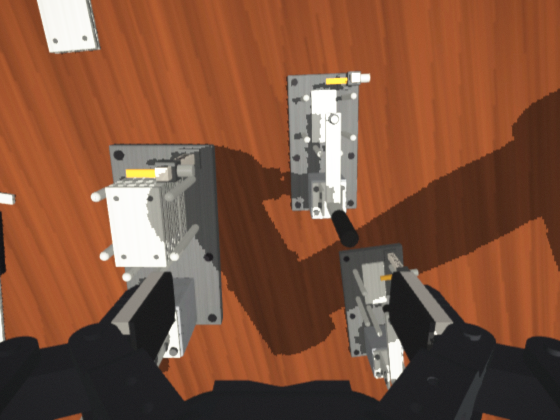

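>>> {"op": "arm_command", "data": {"increments": [[[0, 0, 10], [30, 245, 0], 0], [[0, 0, 10], [30, 245, 0], 0], [[0, 0, 10], [30, 245, 0], 0], [[0, 0, 10], [30, 245, 0], 0], [[0, 0, 10], [30, 245, 0], 0]]}}

```text
clock: 35.05
position: [462.6, 204.3, 237.1]
ee_rot: [-0.488, 0.511, 0.487, 0.513]
contact_force: [0.6, -0.6, 0.4]
gripper_width: 85.1
```

>>> {"op": "arm_command", "data": {"increments": [[[0, 0, 9], [157, 83, -15], 0], [[0, 0, 9], [157, 83, -15], 0], [[0, 0, 9], [157, 83, -15], 0], [[0, 0, 9], [157, 83, -15], 0], [[0, 0, 9], [157, 83, -15], 0]]}}

```text
clock: 35.55
position: [622.4, 288.7, 217.6]
ee_rot: [0.527, -0.473, -0.526, -0.472]
contact_force: [-0.7, -0.2, -0.8]
gripper_width: 85.3
```

>>> {"op": "arm_command", "data": {"increments": [[[0, 0, 0], [0, 0, 0], 0], [[0, 0, 0], [0, 0, 0], 0], [[0, 0, 0], [0, 0, 0], 0], [[0, 0, 0], [0, 0, 0], 0], [[0, 0, 0], [0, 0, 0], 0]]}}

```text
clock: 36.05
position: [622.1, 288.6, 218.6]
ee_rot: [0.527, -0.472, -0.526, -0.472]
contact_force: [0.6, -0.0, 0.7]
gripper_width: 85.1
```

Run:
```python
from meas import *
lvl()
p,d,c=grab("wrist","w15.png");P=cloud(d,c)
hsv=cv2.cvtColor(p,cv2.COLOR_BGR2HSV)
m=((hsv[...,1]<70)&(hsv[...,2]>110)&(P[...,2]>17)&(P[...,2]<30)).astype(np.uint8);m[300:]=0
w=np.array([ray(u,v,22,c)[:2] for v,u in np.argwhere(m)],np.float32)
w=w[np.hypot(w[:,0]-618,w[:,1]-286)<55]
print(cv2.minAreaRect(w),len(w))
```

```text
[622.1 288.6 218.6] hd 96.2 level turn [0.05 0.08 0.  ]
((616.958740234375, 286.16839599609375), (44.00947952270508, 70.57095336914062), 6.188065052032471) 955
```

View pics/w15.png

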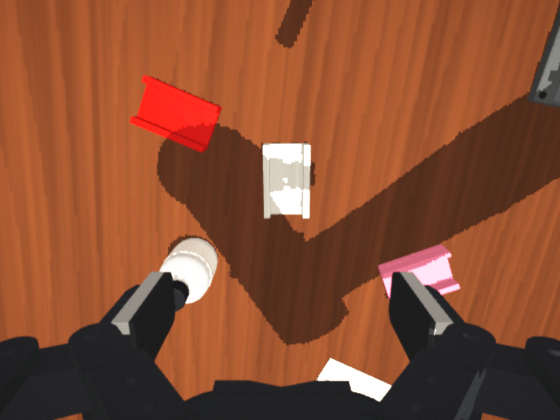

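The plate is at (287,181), i.e. (617.0,286.2), heading 96.2°, open side up. The red and pink decoys and the bottle are clear of it. The wrist view of the stack shows the top at about 91 and square. Gripping the plate.

>>> {"op": "arm_command", "data": {"increments": [[[0, 0, 0], [-5.1, -2.4, -45], 0], [[0, 0, 0], [-5.1, -2.4, -90], 0], [[0, 0, 0], [-5.1, -2.4, -130], 0], [[0, 0, 0], [-5.1, -2.4, -160], 0], [[0, 0, 0], [-5.1, -2.4, -170], 0]]}}

```text
clock: 36.6
position: [614.9, 284.8, 44.8]
ee_rot: [-0.526, 0.475, 0.526, 0.47]
contact_force: [0.0, -1.1, 0.4]
gripper_width: 85.3
```

>>> {"op": "arm_command", "data": {"increments": [[[0, 0, 0], [0.5, 1, -18], 0], [[0, 0, 0], [0.5, 1, -32], 0], [[0, 0, 0], [0.5, 1, -39], 0], [[0, 0, 0], [0.5, 1, -40], 0], [[0, 0, 0], [0.5, 1, -40], 0]]}}

```text
clock: 37.1
position: [616.0, 286.2, 5.7]
ee_rot: [0.526, -0.474, -0.526, -0.471]
contact_force: [-0.4, 0.0, -0.9]
gripper_width: 85.4
```

>>> {"op": "arm_command", "data": {"increments": [[[0, 0, 0], [0, 0, 0], 1], [[0, 0, 0], [0, 0, 0], 1], [[0, 0, 0], [0, 0, 0], 1], [[0, 0, 0], [0, 0, 0], 1], [[0, 0, 0], [0, 0, 0], 1]]}}

```text
clock: 37.6
position: [616.7, 286.8, 7.0]
ee_rot: [0.527, -0.473, -0.526, -0.471]
contact_force: [-1.2, 0.2, 5.0]
gripper_width: 42.5
```

>>> {"op": "arm_command", "data": {"increments": [[[0, 0, 0], [0, 0, 20], 1], [[0, 0, 0], [0, 0, 60], 1], [[0, 0, 0], [0, 0, 110], 1], [[0, 0, 0], [0, 0, 160], 1], [[0, 0, 0], [0, 0, 210], 1]]}}

```text
clock: 38.1
position: [615.8, 286.3, 217.7]
ee_rot: [-0.526, 0.474, 0.526, 0.471]
contact_force: [0.3, 0.1, -1.4]
gripper_width: 42.4
```

>>> {"op": "arm_command", "data": {"increments": [[[0, 0, -10], [-165, -100, 30], 1], [[0, 0, -10], [-165, -100, 30], 1], [[0, 0, -10], [-165, -100, 30], 1], [[0, 0, -10], [-165, -100, 30], 1], [[0, 0, -10], [-165, -100, 30], 1]]}}

```text
clock: 38.6
position: [445.9, 182.9, 248.2]
ee_rot: [-0.482, 0.519, 0.484, 0.514]
contact_force: [0.8, 0.3, -0.9]
gripper_width: 42.5
```

>>> {"op": "arm_command", "data": {"increments": [[[0, 0, -9], [0, -230, -20], 1], [[0, 0, -9], [0, -230, -20], 1], [[0, 0, -9], [0, -230, -20], 1], [[0, 0, -9], [0, -230, -20], 1], [[0, 0, -9], [0, -230, -20], 1]]}}

```text
clock: 39.1
position: [445.1, -49.4, 227.3]
ee_rot: [-0.439, 0.556, 0.442, 0.55]
contact_force: [0.8, 0.9, -1.6]
gripper_width: 42.8
```

>>> {"op": "arm_command", "data": {"increments": [[[0, 0, 0], [0, 0, 0], 1], [[0, 0, 0], [0, 0, 0], 1], [[0, 0, 0], [0, 0, 0], 1], [[0, 0, 0], [0, 0, 0], 1], [[0, 0, 0], [0, 0, 0], 1]]}}

```text
clock: 39.6
position: [445.3, -48.5, 227.3]
ee_rot: [-0.44, 0.555, 0.442, 0.55]
contact_force: [0.2, -0.2, -1.9]
gripper_width: 42.6
```

```bash
python3 -c "
from meas import *
hand(6,22,'w16.png');lvl()"
```

```text
hand y,z 1.5 -3.0 L,W 74.8 51.7 tilt 0.0 z from end -0.6
turn 0.0 shift [113.5   5.3] tcp [445.3 -48.5 227.3] w 42.6
[445.2 -48.6 227.4] hd 77.2 level turn [ 0.1  -0.48  0.  ]
```

View pics/w16.png

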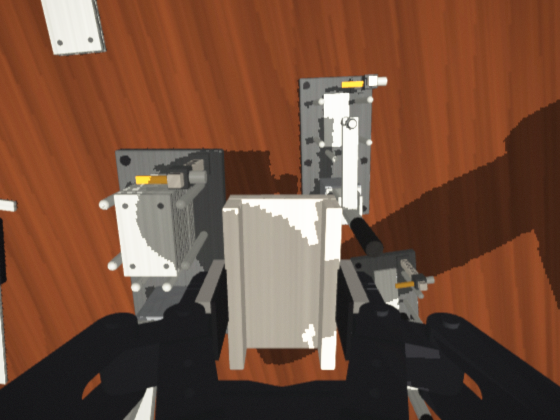

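The plate is held level and square. Placing it on the stack; contact is expected at TCP z ≈ 96.

>>> {"op": "arm_command", "data": {"increments": [[[0, -0.3, 0], [45, 2, 0], 1], [[0, -0.3, 0], [90, 4, 0], 1], [[0, -0.3, 0], [111, 5.2, -15], 1], [[0, -0.3, 0], [113.1, 5.2, -40], 1], [[0, -0.3, 0], [113.1, 5.2, -60], 1]]}}

```text
clock: 40.15
position: [558.9, -42.6, 165.6]
ee_rot: [-0.441, 0.554, 0.442, 0.551]
contact_force: [-0.8, -0.2, -1.7]
gripper_width: 42.4
```

>>> {"op": "arm_command", "data": {"increments": [[[0, 0, 0], [0, 0, 0], 1], [[0, 0, 0], [0, 0, -10], 1], [[0, 0, 0], [0, 0, -25], 1], [[0, 0, 0], [0, 0, -40], 1], [[0, 0, 0], [0, 0, -50], 1]]}}

```text
clock: 40.65
position: [559.2, -42.3, 115.7]
ee_rot: [-0.441, 0.554, 0.442, 0.551]
contact_force: [-0.3, -0.2, -0.8]
gripper_width: 42.5
```

>>> {"op": "arm_command", "data": {"increments": [[[0, 0, 0], [-0.6, -1, -6], 1], [[0, 0, 0], [-0.6, -1, -11], 1], [[0, 0, 0], [-0.6, -1, -15], 1], [[0, 0, 0], [-0.6, -1, -17], 1], [[0, 0, 0], [-0.6, -1, -17], 1]]}}

```text
clock: 41.15
position: [558.6, -43.3, 98.7]
ee_rot: [-0.441, 0.554, 0.442, 0.551]
contact_force: [-0.1, 0.2, -1.4]
gripper_width: 42.6
```

>>> {"op": "arm_command", "data": {"increments": [[[0, 0, 0], [0, 0, -1], 1], [[0, 0, 0], [0, 0, -1.5], 1], [[0, 0, 0], [0, 0, -1.5], 1], [[0, 0, 0], [0, 0, -1.5], 1], [[0, 0, 0], [0, 0, -1.5], 1]]}}

```text
clock: 41.65
position: [558.7, -43.3, 97.3]
ee_rot: [-0.441, 0.554, 0.441, 0.551]
contact_force: [0.6, 0.8, -1.3]
gripper_width: 42.5
```

>>> {"op": "arm_command", "data": {"increments": [[[0, 0, 0], [0, 0, -0.8], 1], [[0, 0, 0], [0, 0, -0.8], 1], [[0, 0, 0], [0, 0, -0.8], 1], [[0, 0, 0], [0, 0, -0.8], 1], [[0, 0, 0], [0, 0, -0.8], 0.3]]}}

```text
clock: 42.15
position: [558.9, -43.3, 96.5]
ee_rot: [-0.441, 0.553, 0.441, 0.552]
contact_force: [0.6, 0.3, -0.5]
gripper_width: 55.7
```

>>> {"op": "arm_command", "data": {"increments": [[[0, 0, 0], [0, 0, 0], 0.3], [[0, 0, 0], [0, 0, 0], 0.3], [[0, 0, 0], [0, 0, 0], 0.3], [[0, 0, 0], [0, 0, 0], 0.3], [[0, 0, 0], [0, 0, 10], 0.3]]}}

```text
clock: 42.65
position: [557.9, -43.4, 105.5]
ee_rot: [-0.44, 0.555, 0.442, 0.551]
contact_force: [-1.4, 0.4, 0.0]
gripper_width: 59.8
```

>>> {"op": "arm_command", "data": {"increments": [[[0, 0, 0], [0, 0, 40], 0.3], [[0, 0, 0], [0, 0, 80], 0.3], [[0, 0, 0], [0, 0, 120], 0.3], [[0, 0, 0], [-20, 0, 150], 0], [[0, 0, 0], [-60, 0, 160], 0]]}}

```text
clock: 43.15
position: [500.5, -43.3, 269.6]
ee_rot: [-0.442, 0.552, 0.44, 0.553]
contact_force: [-0.2, 0.1, 0.7]
gripper_width: 84.6
```

>>> {"op": "arm_command", "data": {"increments": [[[0, 0, 0], [-45, 0, 0], 0], [[0, 0, 0], [-70, 0, 0], 0], [[0, 0, 0], [-70, 0, 0], 0], [[0, 0, 0], [-70, 0, 0], 0], [[0, 0, 0], [-70, 0, 0], 0]]}}

```text
clock: 43.65
position: [431.4, -43.2, 270.0]
ee_rot: [-0.442, 0.552, 0.44, 0.553]
contact_force: [-0.1, -0.3, -0.1]
gripper_width: 85.5
```

Run:
```python
from meas import *
p,d,c=grab("wrist","w17.png");P=cloud(d,c)
hsv=cv2.cvtColor(p,cv2.COLOR_BGR2HSV)
m=((hsv[...,1]<70)&(hsv[...,2]>110)&(abs(P[...,2]-112)<8)).astype(np.uint8);m[300:]=0;m[:,250:]=0
w=np.array([ray(u,v,112,c)[:2] for v,u in np.argwhere(m)],np.float32)
w=w[np.hypot(w[:,0]-557,w[:,1]+43)<60]
print(cv2.minAreaRect(w),len(w))
n=np.array([np.cos(np.radians(77.2)),np.sin(np.radians(77.2))])
p2,d2,c2=grab("top","t17.png");P=cloud(d2,c2);g=cv2.cvtColor(p2,cv2.COLOR_BGR2HSV)[...,2]
m=(g<75)&(P[...,2]>100)&(np.arange(560)[None]<255)&(np.arange(560)[None]>205)&(np.arange(420)[:,None]>170)&(np.arange(420)[:,None]<220)
q=P[m];rel=q[:,:2]-np.array([557.2,-43.4]);s=rel@n;t=rel@np.array([-n[1],n[0]])
print(len(q),"s",s.min(),s.max(),"t",np.median(t),"z",q[:,2].min(),q[:,2].max())
a=np.polyfit(s,q[:,2],1);print("slope",a,"theta",np.degrees(np.arctan2(1,a[0])),np.arctan2(1,a[0]), "z at s=192",np.polyval(a,192))
b=np.polyfit(s,t,1);print("t(s)",b)
a=cv2.imread("pics/w17.png");b=cv2.resize(p2[150:300,130:430],(560,280))
cv2.imwrite("pics/v17.png",np.vstack([a[:310],b]))
```

```text
((548.087646484375, -50.17311096191406), (87.63972473144531, 60.12331771850586), 77.23139190673828) 1762
148 s 145.4272005518235 209.50436868007404 t 1.5798043618782822 z 155.9382449249431 203.46158165435293
slope [ 0.68698812 58.86961805] theta 55.511397279134655 0.9688566549035215 z at s=192 190.77133664211098
t(s) [0.00277945 0.83669498]
```

View pics/v17.png

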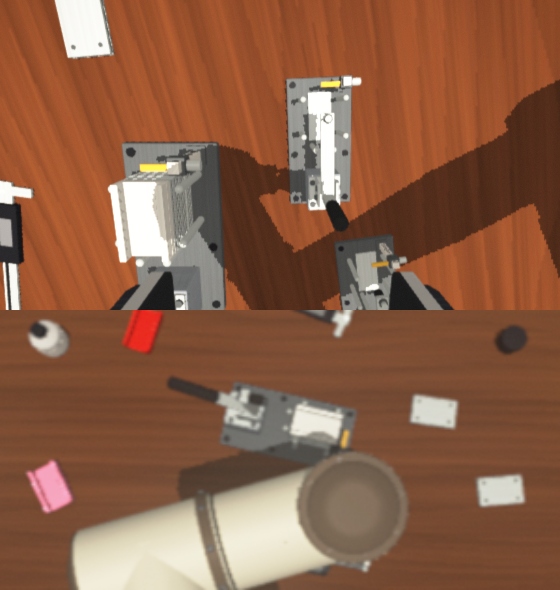

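The plate sits square inside the pins. The handle is at θ≈0.97, and its axis height matches the prediction (190.6 vs 190.8 on the surface). Going above the grip at about (600.6,142).

>>> {"op": "arm_command", "data": {"increments": [[[0, 0, 0], [0, 185, 0], 0], [[0, 0, 0], [0, 185, 0], 0], [[0, 0, 0], [0, 185, 0], 0], [[0, 0, 0], [0, 185, 0], 0], [[0, 0, 0], [0, 185, 0], 0]]}}

```text
clock: 44.25
position: [432.3, 145.5, 268.8]
ee_rot: [-0.443, 0.552, 0.441, 0.552]
contact_force: [0.6, 0.1, -0.3]
gripper_width: 85.5
```

>>> {"op": "arm_command", "data": {"increments": [[[0, 0, 0], [169, 0, 0], 0], [[0, 0, 0], [169, 0, 0], 0], [[0, 0, 0], [169, 0, 0], 0], [[0, 0, 0], [169, 0, 0], 0], [[0, 0, 0], [169, 0, 0], 0]]}}

```text
clock: 44.75
position: [603.9, 144.7, 265.8]
ee_rot: [-0.442, 0.554, 0.441, 0.551]
contact_force: [-1.0, -0.2, -0.2]
gripper_width: 85.3
```

>>> {"op": "arm_command", "data": {"increments": [[[0, 0, 0], [0, 0, 0], 0], [[0, 0, 0], [0, 0, 0], 0], [[0, 0, 0], [0, 0, 0], 0], [[0, 0, 0], [0, 0, 0], 0], [[0, 0, 0], [0, 0, 0], 0]]}}

```text
clock: 45.25
position: [603.4, 144.8, 266.5]
ee_rot: [-0.443, 0.553, 0.441, 0.551]
contact_force: [0.4, -0.6, -0.9]
gripper_width: 85.7
```

Run:
```python
from meas import *
lvl()
p,d,c=grab("wrist","w18.png");P=cloud(d,c);g=cv2.cvtColor(p,cv2.COLOR_BGR2HSV)[...,2]
m=(g<80)&(P[...,2]>140)&(P[...,2]<215);m[320:]=False
n=np.array([np.cos(np.radians(77.2)),np.sin(np.radians(77.2))])
q=P[m];rel=q[:,:2]-np.array([557.2,-43.4]);s=rel@n;t=rel@np.array([-n[1],n[0]])
k=(s>135)&(s<230)&(abs(t)<25);s,t,z=s[k],t[k],q[k,2]
a=np.polyfit(s,z,1);print(len(s),s.min(),s.max(),"t",np.percentile(t,[1,50,99]),a,np.arctan2(1,a[0]),np.polyval(a,190.5))
```

```text
[603.4 144.8 266.5] hd 77.3 level turn [ 0.21 -0.05  0.  ]
2954 144.28679658763906 214.4545071180669 t [-8.33166426  0.1017426   8.97813698] [ 0.66179025 64.10554814] 0.9861773068471611 190.1765906439956
```

View pics/w18.png

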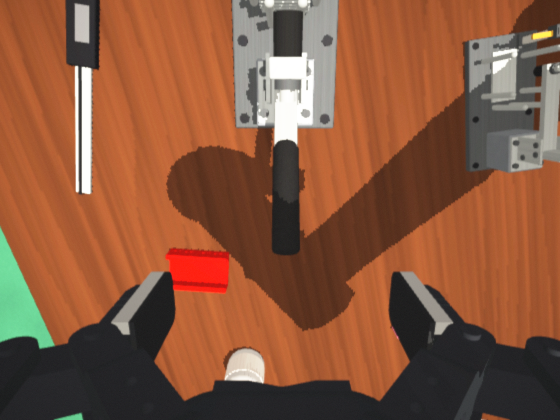

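The handle grip (black, (286,195)) is centred at t≈0, θ≈0.98. I'll descend and pinch it.

>>> {"op": "arm_command", "data": {"increments": [[[0, 0, 0], [-2.8, -2.8, -30], 0], [[0, 0, 0], [-2.8, -2.8, -60], 0], [[0, 0, 0], [-2.8, -2.8, -85], 0], [[0, 0, 0], [-2.8, -2.8, -100], 0], [[0, 0, 0], [-2.8, -2.8, -106], 0]]}}

```text
clock: 45.8
position: [599.7, 141.7, 158.7]
ee_rot: [-0.442, 0.554, 0.441, 0.55]
contact_force: [-0.6, 0.8, 0.6]
gripper_width: 85.0
```

>>> {"op": "arm_command", "data": {"increments": [[[0, 0, 0], [0, 0, 0], 1], [[0, 0, 0], [0, 0, 0], 1], [[0, 0, 0], [0, 0, 0], 1], [[0, 0, 0], [0, 0, 0], 1], [[0, 0, 0], [0, 0, 0], 1]]}}

```text
clock: 46.3
position: [600.3, 141.8, 159.7]
ee_rot: [-0.443, 0.554, 0.441, 0.551]
contact_force: [-0.9, -0.2, 1.1]
gripper_width: 16.3
```

>>> {"op": "arm_command", "data": {"increments": [[[0, 0, 0], [0, 0, 0], 1], [[0, 0, 0], [0, 0, 0], 1], [[0, 0, 0], [0, 0, 0], 1], [[0, 0, 0], [0, 0, 0], 1], [[0, 0, 0], [0, 0, 0], 1]]}}

```text
clock: 46.8
position: [600.3, 141.8, 159.7]
ee_rot: [-0.443, 0.554, 0.441, 0.551]
contact_force: [-0.4, 0.3, -0.2]
gripper_width: 16.8
```

The grip is held (16.8 mm). I'll swing it along the arc, first a small step to check forces.

>>> {"op": "arm_command", "data": {"increments": [[[0, 0, 0], [-0.3, -1.4, 2], 1], [[0, 0, 0], [-0.7, -2.9, 4.1], 1], [[0, 0, 0], [-1, -4.5, 6.2], 1], [[0, 0, 0], [-1.4, -6.1, 8.3], 1], [[0, 0, 0], [-1.75, -7.7, 10.3], 1]]}}

```text
clock: 47.3
position: [598.4, 133.9, 169.6]
ee_rot: [-0.442, 0.554, 0.441, 0.55]
contact_force: [3.3, -0.7, -8.0]
gripper_width: 16.4
```

```bash
cat >> meas.py <<'E'
def ang():
    s=readout.read_state();n=np.array([.2215,.975]);q=np.array(s["position"])-[558.4,-43.7,-19]
    S=q[:2]@n-108;Z=q[2]-122;print("theta",round(np.arctan2(S,Z),3),"r",round(np.hypot(S,Z),1),"F",np.round(s["contact_force"],1),"w",round(s["gripper_width"],1),np.round(s["position"],1))
E
python3 -c "
from meas import *
ang()"
```

```text
theta 0.838 r 99.5 F [ 3.3 -0.7 -8. ] w 16.4 [598.4 133.9 169.6]
```

>>> {"op": "arm_command", "data": {"increments": [[[0, 0, 0], [-0.8, -3.7, 4], 1], [[0, 0, 0], [-1.8, -7.9, 8], 1], [[0, 0, 0], [-2.8, -12.2, 11.7], 1], [[0, 0, 0], [-3.8, -16.8, 15.2], 1], [[0, 0, 0], [-4.9, -21.5, 18.3], 1]]}}

```text
clock: 47.8
position: [593.1, 111.2, 187.6]
ee_rot: [-0.442, 0.555, 0.441, 0.55]
contact_force: [6.0, -3.1, -12.5]
gripper_width: 16.4
```

```bash
python3 -c "
from meas import *
ang();lvl()"
```

```text
theta 0.54 r 98.6 F [  6.   -3.1 -12.5] w 16.4 [593.1 111.2 187.6]
[593.1 111.2 187.6] hd 77.3 level turn [ 0.33 -0.21  0.  ]
```

>>> {"op": "arm_command", "data": {"increments": [[[0, 0, 0], [-1, -5.1, 2.7], 1], [[0, 0, 0], [-2, -10.2, 5], 1], [[0, 0, 0], [-3.2, -15.6, 7.2], 1], [[0, 0, 0], [-4.5, -21.1, 9.1], 1], [[0, 0, 0], [-5.5, -25.6, 10.4], 1]]}}

```text
clock: 48.3
position: [587.2, 84.6, 198.2]
ee_rot: [-0.443, 0.555, 0.441, 0.549]
contact_force: [2.0, 0.4, -8.6]
gripper_width: 15.5
```

```bash
python3 -c "
from meas import *
ang()"
```

```text
theta 0.242 r 98.0 F [ 2.   0.4 -8.6] w 15.5 [587.2  84.6 198.2]
```

>>> {"op": "arm_command", "data": {"increments": [[[0, 0, 0], [-1, -4.5, 1], 1], [[0, 0, 0], [-2, -9, 1.7], 1], [[0, 0, 0], [-3, -13.5, 2.2], 1], [[0, 0, 0], [-3.8, -17, 2.5], 1], [[0, 0, 0], [-4.3, -19, 2.6], 1]]}}

```text
clock: 48.8
position: [583.4, 65.3, 202.8]
ee_rot: [-0.443, 0.554, 0.44, 0.55]
contact_force: [-0.2, -0.2, 0.5]
gripper_width: 0.2
```

```bash
python3 -c "
from meas import *
ang()"
```

```text
theta 0.038 r 99.9 F [-0.2 -0.2  0.5] w 0.2 [583.4  65.3 202.8]
```

The fingers closed fully, so the grip slipped out. I'll look.

Run:
```python
from h import *
p,d,c=grab("wrist","w19.png");q,e,f=grab("side","s19.png")
b=cv2.resize(q[130:290,200:360],(420,420),interpolation=cv2.INTER_CUBIC)
cv2.imwrite("pics/v19.png",np.hstack([p[:,90:470],b]))
```

```text
(no output)
```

View pics/v19.png

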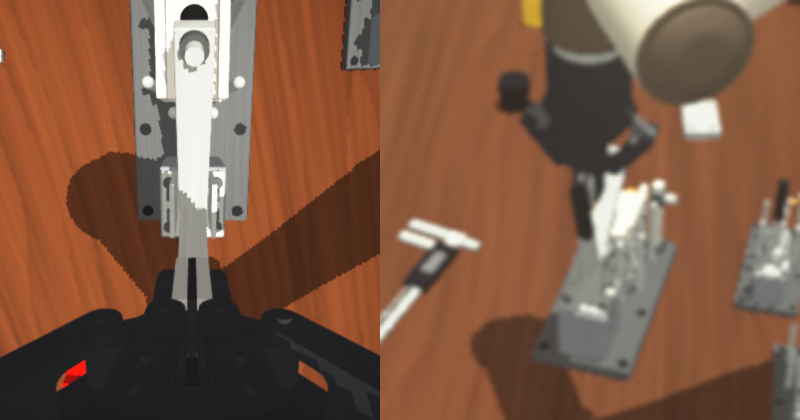

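The clamp arm is almost down over the plate, and the handle now leans back just behind the fingers, within 0.5 rad. I'll go over it and push it home from behind with closed fingers.

>>> {"op": "arm_command", "data": {"increments": [[[0, 0, 0], [0, 0, 20], 1], [[0, 0, 0], [0, 0, 45], 1], [[0, 0, 0], [0, 0, 70], 1], [[0, 0, 0], [0, 0, 85], 1], [[0, 0, 0], [0, 0, 85], 1]]}}

```text
clock: 49.4
position: [584.6, 66.2, 290.7]
ee_rot: [-0.444, 0.552, 0.44, 0.552]
contact_force: [0.7, -0.2, 0.3]
gripper_width: 0.2
```

>>> {"op": "arm_command", "data": {"increments": [[[0, 0, 0], [8, 35, 0], 1], [[0, 0, 0], [15.5, 68, 0], 1], [[0, 0, 0], [15.5, 68, 0], 1], [[0, 0, 0], [15.5, 68, 0], 1], [[0, 0, 0], [15.5, 68, 0], 1]]}}

```text
clock: 49.9
position: [599.7, 133.7, 290.1]
ee_rot: [-0.444, 0.552, 0.44, 0.552]
contact_force: [0.7, -0.9, 0.5]
gripper_width: 0.5
```

Run:
```python
from meas import *
ang();lvl()
p,d,c=grab("wrist","w20.png");P=cloud(d,c);g=cv2.cvtColor(p,cv2.COLOR_BGR2HSV)[...,2]
n=np.array([np.cos(np.radians(77.2)),np.sin(np.radians(77.2))])
rel=P[...,:2]-np.array([557.2,-43.4]);s=rel@n;t=rel@np.array([-n[1],n[0]])
m=(g<80)&(abs(t)<12)&(P[...,2]>170)&(P[...,2]<262)&(s<160)&(s>90)
print(m.sum(),np.percentile(s[m],[2,50,98]),np.percentile(P[m][:,2],[2,50,98]))
a=np.polyfit(P[m][:,2],s[m],1);print(a,np.arctan(a[0]))
```

```text
theta 0.377 r 201.3 F [ 0.7 -0.9  0.5] w 0.5 [599.7 133.7 290.1]
[599.7 133.7 290.1] hd 77.4 level turn [0.29 0.18 0.  ]
1986 [117.57672797 135.59373974 151.56206661] [182.01241151 235.32908148 247.28007769]
[ 0.42536894 38.50398454] 0.40218310509882166
```

>>> {"op": "arm_command", "data": {"increments": [[[0, 0, 0], [0.5, 2, -25], 1], [[0, 0, 0], [0.5, 2, -50], 1], [[0, 0, 0], [0.5, 2, -70], 1], [[0, 0, 0], [0.5, 2, -82], 1], [[0, 0, 0], [0.5, 2, -85], 1]]}}

```text
clock: 50.45
position: [599.6, 134.6, 204.0]
ee_rot: [-0.443, 0.553, 0.44, 0.551]
contact_force: [0.8, 0.4, -0.4]
gripper_width: -0.0
```

>>> {"op": "arm_command", "data": {"increments": [[[0, 0, 0], [-1.5, -6, 0], 1], [[0, 0, 0], [-2.6, -12, 0], 1], [[0, 0, 0], [-4, -18, 0], 1], [[0, 0, 0], [-5.5, -24, 0], 1], [[0, 0, 0], [-6, -27, 0], 1]]}}

```text
clock: 50.95
position: [594.2, 107.4, 205.5]
ee_rot: [-0.444, 0.552, 0.439, 0.552]
contact_force: [-0.5, 2.6, 4.7]
gripper_width: 0.5
```

```bash
python3 -c "
from meas import *
ang()"
```

```text
theta 0.432 r 112.8 F [-0.5  2.6  4.7] w 0.5 [594.2 107.4 205.5]
```

>>> {"op": "arm_command", "data": {"increments": [[[0, 0, 0], [-1, -4, 0], 1], [[0, 0, 0], [-2, -8, 0], 1], [[0, 0, 0], [-2.8, -12, 0], 1], [[0, 0, 0], [-3.6, -16, 0], 1], [[0, 0, 0], [-4, -18, 0], 1]]}}

```text
clock: 51.45
position: [591.2, 89.4, 207.6]
ee_rot: [-0.445, 0.551, 0.439, 0.554]
contact_force: [0.5, 1.1, 0.6]
gripper_width: -0.1
```

>>> {"op": "arm_command", "data": {"increments": [[[0, 0, 0], [-0.3, -1, 0], 1], [[0, 0, 0], [-0.5, -2, 0], 1], [[0, 0, 0], [-0.7, -3, 0], 1], [[0, 0, 0], [-0.9, -4, 0], 1], [[0, 0, 0], [-0.9, -4, 0], 1]]}}

```text
clock: 51.95
position: [590.0, 85.1, 207.0]
ee_rot: [-0.444, 0.551, 0.439, 0.553]
contact_force: [0.2, -0.4, 0.4]
gripper_width: 0.2
```

>>> {"op": "arm_command", "data": {"increments": [[[0, 0, 0], [-0.3, -1, 0], 1], [[0, 0, 0], [-0.5, -2, 0], 1], [[0, 0, 0], [-0.7, -3, 0], 1], [[0, 0, 0], [-0.9, -4, 0], 1], [[0, 0, 0], [-0.9, -4, 0], 1]]}}

```text
clock: 52.45
position: [589.0, 80.9, 207.0]
ee_rot: [-0.444, 0.551, 0.439, 0.553]
contact_force: [0.1, 1.1, 0.2]
gripper_width: -0.0
```

>>> {"op": "arm_command", "data": {"increments": [[[0, 0, 0], [-0.2, -0.7, 0], 1], [[0, 0, 0], [-0.3, -1.4, 0], 1], [[0, 0, 0], [-0.5, -2, 0], 1], [[0, 0, 0], [-0.5, -2, 0], 1], [[0, 0, 0], [-0.5, -2, 0], 1]]}}

```text
clock: 52.95
position: [588.9, 80.4, 207.1]
ee_rot: [-0.444, 0.55, 0.439, 0.554]
contact_force: [0.1, 5.8, -0.3]
gripper_width: 0.0
```

>>> {"op": "arm_command", "data": {"increments": [[[0, 0, 0], [-0.4, -1.6, 0], 1], [[0, 0, 0], [-0.7, -3, 0], 1], [[0, 0, 0], [-0.9, -4, 0], 1], [[0, 0, 0], [-0.9, -4, 0], 1], [[0, 0, 0], [-0.9, -4, 0], 1]]}}

```text
clock: 53.45
position: [589.0, 80.2, 207.2]
ee_rot: [-0.444, 0.548, 0.44, 0.556]
contact_force: [-0.6, 12.9, -0.0]
gripper_width: 0.2
```

```bash
python3 -c "
from meas import *
ang()"
```

```text
theta 0.186 r 106.0 F [-0.6 12.9 -0. ] w 0.2 [589.   80.2 207.2]
```

It's against the stop (12.9 N, no motion). One firmer push, then I'll retreat and inspect.

>>> {"op": "arm_command", "data": {"increments": [[[0, 0, 0], [-0.7, -3, 0], 1], [[0, 0, 0], [-1.2, -5, 0], 1], [[0, 0, 0], [-1.5, -7, 0], 1], [[0, 0, 0], [-1.5, -7, 0], 1], [[0, 0, 0], [-1.5, -7, 0], 1]]}}

```text
clock: 53.95
position: [589.2, 80.1, 207.4]
ee_rot: [-0.443, 0.543, 0.443, 0.56]
contact_force: [-0.3, 22.9, -0.2]
gripper_width: -0.2
```

>>> {"op": "arm_command", "data": {"increments": [[[0, 0, 0], [2, 10, 0], 1], [[0, 0, 0], [6, 28, 0], 1], [[0, 0, 0], [10, 45, 10], 1], [[0, 0, 0], [10, 50, 50], 1], [[0, 0, 0], [10, 50, 90], 1]]}}

```text
clock: 54.45
position: [598.9, 130.5, 297.1]
ee_rot: [-0.443, 0.545, 0.443, 0.558]
contact_force: [1.5, 1.2, -0.0]
gripper_width: -0.1
```

>>> {"op": "arm_command", "data": {"increments": [[[0, 0, 0], [-40, 10, 20], 1], [[0, 0, 0], [-85, 15, 20], 1], [[0, 0, 0], [-130, 15, 20], 1], [[0, 0, 0], [-160, 15, 20], 1], [[0, 0, 0], [-170, 15, 20], 1]]}}

```text
clock: 54.95
position: [426.8, 144.9, 317.9]
ee_rot: [-0.443, 0.544, 0.443, 0.558]
contact_force: [-0.1, -0.7, 0.7]
gripper_width: 0.2
```

>>> {"op": "arm_command", "data": {"increments": [[[0, 0, 0], [0, 120, 0], 0.5], [[0, 0, 0], [0, 120, 0], 0.5], [[0, 0, 0], [0, 120, 0], 0.5], [[0, 0, 0], [0, 120, 0], 0.5], [[0, 0, 0], [0, 120, 0], 0.5]]}}

```text
clock: 55.45
position: [427.0, 264.7, 317.3]
ee_rot: [-0.444, 0.545, 0.443, 0.557]
contact_force: [-0.1, -0.3, 0.0]
gripper_width: 42.4
```

Run:
```python
from meas import *
st=readout.read_state();print(st["position"])
q,e,cs=grab("side","s21.png");t,dt,ct=grab("top","t21.png")
for o in packs(t,dt,ct):
    if 40<o[4]<140: print(np.round(o[0]),np.round(o[1:],1))
P=cloud(dt,ct);n=np.array([.2215,.975]);rel=P[...,:2]-np.array([555.5,-46.7]);s=rel@n;tt=rel@np.array([-n[1],n[0]])
m=(P[...,2]>215)&(abs(tt)<25)&(s>40)&(s<200)
print("handle top s",np.percentile(s[m],[2,50,98]),"z",np.percentile(P[m][:,2],[2,50,98]),m.sum())
b=cv2.resize(q[165:285,225:345],(390,390),interpolation=cv2.INTER_CUBIC);a=cv2.resize(t[170:250,220:340],(585,390),interpolation=cv2.INTER_CUBIC)
cv2.imwrite("pics/v21.png",np.hstack([a[:,180:],b]))
```

```text
[427.02991319 264.74881525 317.32451863]
[266. 137.] [803.3  51.3   3.9 134.7  19.1  69.4]
[315. 151.] [ 761.8 -100.3    4.2   91.8   26.4  -26.2]
[156. 166.] [696.2 370.4  56.6  57.   47.2  57.4]
[500. 187.] [ 647.4 -665.9   18.4   44.3   40.4  -89.6]
[486. 196.] [ 616.1 -619.2   18.2   46.6   40.1  -89.6]
[362. 204.] [ 592.1 -242.4    9.6   73.7   47.6   82.1]
[508. 204.] [ 593.3 -686.3   18.7   44.    43.   -89.7]
[398. 246.] [ 464.4 -347.2    9.8   73.    46.9  -85. ]
[303. 274.] [383.7 -60.6  53.5 114.1  33.7  79. ]
[ 59. 308.] [371.  288.2 648.6  97.5  77.1 -39.6]
[239. 282.] [362.4 125.3  53.5 119.2  33.5 -89.9]
[ 34. 329.] [334.6 317.5 652.4  65.8   8.4  57.4]
[288. 411.] [ 63.  -16.2 202.6  61.7  32.5  43.5]
[535. 417.] [ -17.5 -704.8   15.5  133.1   13.4   89.8]
handle top s [100.92431129 107.83405525 115.88943138] z [219.33772963 248.75828387 252.89740723] 55
```

No more viewing is possible, so I'll do a last numeric check. The handle top is at s=107.8, z≈250, so it is upright. Bystanders and leftover packs haven't moved. Now the plate and arm over the nest.

Run:
```python
from meas import *
t,dt,ct=grab("top");P=cloud(dt,ct);n=np.array([.2215,.975]);rel=P[...,:2]-np.array([555.5,-46.7]);s=rel@n;tt=rel@np.array([-n[1],n[0]]);z=P[...,2]
for lo,hi in((104,118),):
    m=(z>lo)&(z<hi)&(abs(s)<45)&(abs(tt)<34);print("walls",m.sum(),np.percentile(s[m],[2,98]),np.percentile(tt[m],[2,98]),np.median(z[m]))
    for sg in(1,-1):
        k=m&(sg*tt>12);a=np.polyfit(s[k],tt[k],1);b=np.polyfit(s[k],z[k],1);print(sg,k.sum(),"skew deg",np.degrees(a[0]),"t",np.median(tt[k]),"z",np.median(z[k]),"pitch",np.degrees(b[0]))
for a in range(-10,91,20):
    m=(abs(s-a)<6)&(abs(tt)<6);print(a,np.round(np.median(z[m]),1),end=" | ")
```

```text
walls 132 [-42.05939156  35.74109939] [-22.28404548  28.46067628] 111.76324848006561
1 67 skew deg -3.5967475289892854 t 18.735719107263836 z 111.25376128076596 pitch 1.4577871737169317
-1 62 skew deg 0.014727447863111172 t -19.125914857890848 z 112.05770878549151 pitch 0.08978747489506207
-10 98.4 | 10 127.6 | 30 127.8 | 50 126.6 | 70 125.6 | 90 125.8 |
```

Plate walls are at z≈112 (20+70+22), centred at ±19. The clamp arm is level over it. Handing in.

```bash
python3 -c "
from h import *
print(arm.job_done(),readout.read_state()['clock'])"
```

```text
the job is handed in; nothing more can be done
the job is handed in; nothing more can be done
```

I stacked three thick packs and one thin one (70 mm) in the nest, laid the aluminium plate on top open side up, pushed the clamp handle upright and handed the job in. The handing-in clock was about 55.5 s, against the 208 s limit.

**Last checks**
- **Plate:** its walls are at z ≈ 112 mm, which matches 20 + 70 + 22. They sit about ±19 mm either side of the nest's centreline, and the clean side shows no skew.
- **Handle:** its end is right above the hinge (107.8 mm along the nest against 108 expected, top about 250 mm high). A final push of 23 N did not move it.
- **Clamp arm:** it lies level over the nest. I did not see the foot itself after the final push; the last view, just before it, had the foot over the plate channel.
- **Bystanders and spares:** the caliper, oil bottle and the two leftover thin packs read the same positions as before, to within about 1 mm. The loupe was not re-measured, but nothing moved near it.

**What went wrong or disagreed**
- The plate was knocked a few centimetres aside during the run, so I measured it again before gripping it.
- The handle slipped out of the pinch at roughly 0.25 rad, so I pushed it home from behind.
- One plate wall read 3.6° skew in the top view. I put this down to the gauge post getting into the measurement.
- The last close-up picture could not be viewed because the limit was reached, so the final check was by depth numbers only.

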